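# Fetch the red master arbor from the back of the slotted rack

## Robot

A 6-joint arm with a two-finger parallel gripper is mounted at the origin on a cart in front of the work surface, level with it; the furniture and walls round the work are solid. World frame = base frame: x ahead of the robot, y to its left, z up, the work surface at z = 0. Lengths are in m, angles in degrees, forces in N, time in s.
With the tool pointing down it reaches from about 0.4 to 0.825 m from the base axis. Payload 7 kg.
Tool frame: the origin (TCP) lies between the finger pads, 19 mm behind the fingertips; this is the grasp point; z points along the fingers, y is the line along which they close (so a half turn about z gives the same grasp; the last joint's range is limited). The gripper opens to 88 mm and grips with 3 to 60 N. Pads are 19 mm wide; open, the fingers measure 130 mm over their backs; the gripper's body (78 mm by 193 mm) begins 47 mm behind the grasp point.
Start: joints at [82.397, 20.546, 0.682, 0, -70.136, -16.507], TCP at [0.276, 0.616, 0.245] pointing down, gripper open.
Joint ranges: [-176.03, 176.03], [-82.01, 121.73], [-58.28, 71.71], [-173.87, 95.51], [-174.79, -0.11], [-173.66, 173.66]. Speed limits (degrees/s): [136.94, 136.94, 172.46, 180, 180, 180].

## Interface

Orientations are given as [roll, pitch, yaw] about the fixed x, y, z axes, in that order (R = Rz(yaw) Ry(pitch) Rx(roll)).
In Python, from plant import ctrl, cams, workorder gives the robot as it stands.
- The arm moves only by the tool play_rows, never from a script. Its argument "motion" is a list of rows, each an object of numbers: "x", "y", "z": the shift along the tool's x, y, z normalised to -1 to 1, where 1 is 0.025 m; "rx", "ry", "rz": the turn, a rotation vector about the tool's x, y, z normalised to -1 to 1, where 1 is 4 degrees. A call has 1 to 20 rows; each row shifts and turns the commanded pose from where the row before left it, along the tool's axes as they then stand; what a row does not reach is not made up. A row lasts 1/8 s, in which the tool goes at most 62.5 mm and 10.7 degrees, less where a joint would pass 70% of its speed; a pose out of reach is approached as far as the arm can. A call with a number of a shift or a turn outside -1 to 1 is refused whole. A call with a gripper value outside its range is refused whole. "fingers" is the opening, from -1 (shut) to 1 (fully open), set as the call begins (left out, the last holds). The fingers move at their own pace and stop on an object; the grip force is fixed at half the most. Time passes only in rows, so rows that do not move let the fingers close. It gives the time, the measured TCP pose, the force, the opening and the grip force at its end, in the units of the state.
- ctrl.get_obs(): the state, without advancing time (a new reading comes with each control period).
- cams.snapshot(name): name is "scene" or "top" or "wrist"; returns the picture (400x640x3 uint8, blue, green, red); there is no depth.
- cams.get_calibration(name): a dict with "vertical_fov" (degrees; the focal length in pixels is half the picture's height over the tangent of half this angle, whatever the lens; pixels are square), "cx", "cy" (the principal point, pixels), "position" and "rotation" of the camera in the world. Camera axes: x right, y up, looking along -z (the intrinsics and any distortion apply to the point x, -y, -z); pixel columns grow to the right and rows downward; lengths in m; the calibration is good to about 2 mm. A picture is of the moment at which its call begins: read the wrist's pose just before it. get_calibration takes no time and is no camera call; for the wrist camera it gives the pose at the moment of the call.
- workorder.close_job(): hands the job in; it is judged then, once.
The state is a dict: "clock": time; "joint_pos": joint angles; "qvel": joint speeds; "tau": joint torques, N m; "tool_pos": TCP position; "orientation": TCP orientation; "force": force on the tool from outside, world axes, zero at the start; "moment": the same for the moment, N m; "opening": finger opening in m; "gripper_force": force on a finger pad.
Only numpy, scipy, OpenCV 4.12 (cv2) and the standard library are available. Lean on these libraries where they do the work, as an engineer would, in place of code of your own. Each camera call takes 0.05 s, during which the arm holds its last target. There are 200 camera calls.

## Task

The red arbor at the closed end of the slotted rack is wanted in the steel loading nest, but the blue and the purple one stand in the slot in front of it. Draw those two out of the rack's open mouth and stand them aside on the green mat, then draw out the red one and seat it in the nest's round collar. Slide the blue and the purple arbor back under the rack's lips, each to the very place where it stood at the start, so that the red one's place at the back stays empty; keep all three upright and leave the parts dish and the glue bottle alone.

Things in the scene. Friction and masses are not known exactly. Their poses are not given: they have to be found in the camera images.
- arbor_blue: Loose steel arbor with a blue hub, about 0.15 kg. Origin: centre of its underside, z up. Round foot 40 mm across, 6 mm thick; shoulder 24 mm across up to 10 mm; neck 16 mm across up to 26 mm; hub 28 mm across from 26 to 52 mm (grip it, TCP about 40 mm up), thin pin up to 58 mm. Any yaw serves. Starts in the rack, in the front or the middle place.
- arbor_purple: Loose steel arbor with a purple hub, otherwise exactly like the blue one, same origin and sizes. Starts in the rack, in the other one of the front and middle places.
- arbor_red: Loose steel arbor with a red toothed armature, about 0.15 kg. Origin: centre of its underside, z up. Round foot 40 mm across, 6 mm thick; shoulder 24 mm across up to 10 mm; neck 16 mm across up to 26 mm; armature 28 mm across from 29 to 49 mm (grip it, TCP about 40 mm up), its 3.4 mm shaft stands up to 69 mm. Starts in the back place of the rack.
- rack: Fixed aluminium T-slot rack, 221 x 76 mm. Origin: on the bench under the slot's line; x runs along the slot from the open mouth (-x, robot side) inward. Two grey lips over x = -55 to +97 mm, underside 15, top 19 mm high, 26 mm gap between: arbors there slide along x only. Lane 46 mm wide, floor 5 mm high. Places (black marks) at x = -30 front, +20 middle, +70 back; end stop at +97, 21 mm high.
- rack_mouth (a point): Point on the rack's floor (5 mm above the bench) in its open mouth, at x = -85 mm of the rack. Here there are no lips: an arbor can be lifted off or set down, then slid in along the rack's x (4 mm free over its foot under the lips). Mouth from x = -112 to -55 mm between flared cheeks 19 mm high, about 63 mm apart at the front and 46 mm at the lips.
- nest: Fixed loading nest: grey square base plate 84 x 84 x 8 mm with screws at its corners and a round steel collar on it. Origin: centre of its underside, z up.
- nest_seat (a point): Centre of the seat in the nest's collar, on the base plate's top, 8 mm above the bench. The collar is 50 mm inside, 68 mm outside, and its rim is 7 mm above the seat.
- mat: Fixed green bench mat, 150 mm along its x, 100 mm along its y, 4 mm thick. Origin: centre of its underside, on the bench.
- dish: Bystander: loose shallow aluminium dish with small shafts, 70 mm across, 16 mm high, near the back; origin at its underside centre. Leave it alone.
- glue: Bystander: loose white glue bottle with a red tip, 48 x 44 x 112 mm, near the back; origin at its underside centre. Leave it alone.
Not all that is in view belongs to the job. Several things look just like the arbor_red: the one meant starts farthest to the robot's left.

How it is judged:
By the outcome, as a careful person would: the job done as asked, in the order asked, and still so for the second after the job is handed in, with the robot touching nothing.
It also fails if it takes over 120 s, if anything falls off the work surface, if the arm or the gripper's body presses on something with over 40 N, if the wrist force passes 120 N, or if a joint passes its speed limit or range.

## Working session

There is one attempt and no reset: what is moved stays moved. The work goes in short steps, Python scripts to look and compute and a tool call to move; the robot and the scene stay as the last step left them, time stands still between calls to the robot, and variables do not carry over. Pictures are saved under pics/ and viewed, at most 14 in all, crops included, and the job is handed in when it is done.

Besides the shell and the picture viewer there is one more tool, called after "Emit:" as name(argument=value, ...) on one line, values as JSON. play_rows: Moves the arm, as the interface text tells. Its arguments: {"type":"object","properties":{"motion":{"type":"array"},"fingers":{"type":"number"}},"required":["motion"]}

```bash
mkdir -p pics; ls
python3 - <<'E'
from plant import ctrl,cams
import cv2
print(ctrl.get_obs())
for n in ["scene","top","wrist"]:
    print(n,cams.get_calibration(n)); cv2.imwrite(f"pics/{n}0.png",cams.snapshot(n))
E
```

```text
pics
{'clock': 0.0, 'joint_pos': array([ 8.23966389e+01,  2.05918699e+01,  6.34159123e-01, -2.12295376e-02,
       -7.01383735e+01, -1.65067341e+01]), 'qvel': array([-0.03845656,  0.02958577,  0.05639647, -0.01009474,  0.00785671,
       -0.01987256]), 'tau': array([ 7.74443815e-04, -5.82715023e+01,  2.93069440e+01,  6.99770004e+00,
        7.04184640e-03, -1.57168733e-04]), 'tool_pos': array([0.27555997, 0.61567228, 0.24441722]), 'orientation': array([ 1.79902205e+02, -8.16838349e-03, -2.41173177e+01]), 'force': array([ 0.83373528, -0.46815797, -0.23001858]), 'moment': array([ 0.02954255, -0.05425271,  0.0303633 ]), 'gripper_force': 0.0, 'opening': 0.0873990431073362}
scene {'vertical_fov': 53.47049507290526, 'cx': 320.3405956432451, 'cy': 197.89149602243407, 'position': array([0.2142394 , 0.34619795, 0.70566312]), 'rotation': array([  38.83838788,   -1.04473728, -128.66715236])}
top {'vertical_fov': 55.65202906197015, 'cx': 323.53146002814555, 'cy': 203.92361600821653, 'position': array([ 0.42423128, -0.00743089,  0.8710738 ]), 'rotation': array([ 13.01485821,   0.12745321, -84.52904972])}
wrist {'vertical_fov': 61.67020854351378, 'cx': 319.9065807570772, 'cy': 199.78573919161988, 'position': array([0.34454222, 0.58508158, 0.38405699]), 'rotation': array([ -16.27572386,   -0.14938863, -114.17171127])}
```

View pics/top0.png

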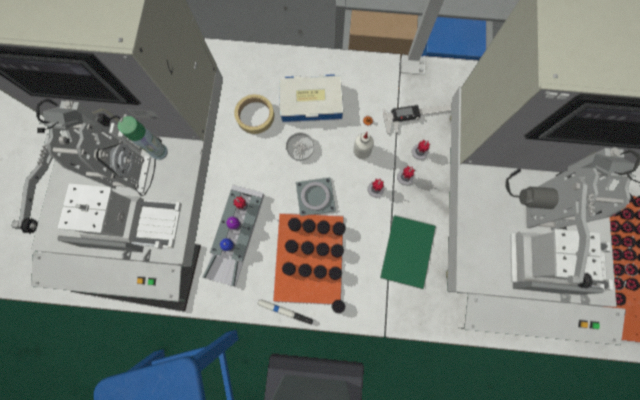

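View pics/scene0.png

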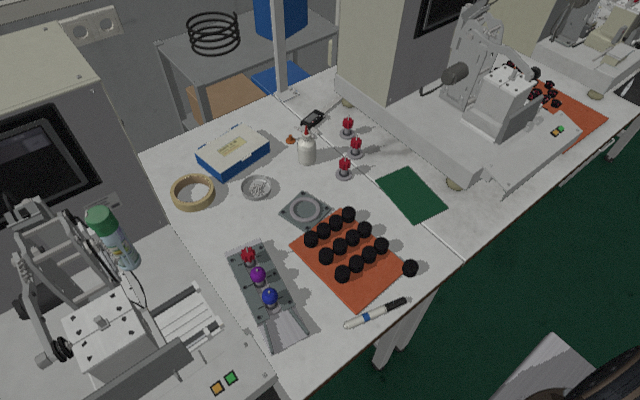

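The top view shows the rack at left, with red (240,202), purple (233,223) and blue (226,245), and the mouth toward the robot. The nest is at (317,195), the mat at (409,251), the dish at (300,147) and the glue at (364,145). The red candidates are (240,202), (424,147), (408,174) and (377,186). Image left is the robot's left, so (240,202) in the rack is the one meant, and I'll confirm that in a crop.

```bash
cat > h.py <<'E'
import numpy as np,cv2
from scipy.spatial.transform import Rotation as Ro
from plant import ctrl,cams
def cam(n):
    c=cams.get_calibration(n); c=dict(c); c["R"]=Ro.from_euler("xyz",c["rotation"],degrees=True).as_matrix()
    c["f"]=200/np.tan(np.radians(c["vertical_fov"]/2)); return c
def ray(c,uv):
    d=c["R"]@np.array([(uv[0]-c["cx"])/c["f"],-(uv[1]-c["cy"])/c["f"],-1]); return d/np.linalg.norm(d)
def plane(c,uv,z):
    d=ray(c,uv); p=np.array(c["position"]); return p+d*(z-p[2])/d[2]
def tri(obs):
    A=np.zeros((3,3));b=np.zeros(3);L=[]
    for c,uv in obs:
        d=ray(c,uv);P=np.eye(3)-np.outer(d,d);A+=P;b+=P@c["position"];L.append((P,c["position"]))
    x=np.linalg.solve(A,b); return x,[float(np.linalg.norm(P@(x-p))) for P,p in L]
def proj(c,X):
    q=c["R"].T@(np.array(X)-c["position"]); return np.array([c["cx"]-c["f"]*q[0]/q[2],c["cy"]+c["f"]*q[1]/q[2]])
HSV=dict(blue=[(112,90,40),(126,255,255)],purple=[(130,80,40),(160,255,255)],green=[(70,60,30),(90,255,255)],
 red=[(170,120,60),(180,255,255)],red2=[(0,150,60),(4,255,255)])
def blobs(img,col,amin=20):
    h=cv2.cvtColor(img,cv2.COLOR_BGR2HSV); m=cv2.inRange(h,*[np.array(a) for a in HSV[col]])
    if col=="red": m|=cv2.inRange(h,*[np.array(a) for a in HSV["red2"]])
    n,l,s,ce=cv2.connectedComponentsWithStats(m)
    return [(s[i,4],ce[i].round(1),s[i,:4]) for i in range(1,n) if s[i,4]>=amin]
E
python3 - <<'E'
from h import *
np.set_printoptions(precision=4,suppress=True)
t,s=cam("top"),cam("scene"); T=cv2.imread("pics/top0.png");S=cv2.imread("pics/scene0.png")
B={}
for col in ["red","purple","blue","green"]:
    for n,i in(("t",T),("s",S)):
        print(col,n,[(int(a),list(map(float,c))) for a,c,b in blobs(i,col) if a<6000])
for n,uv in dict(nest=(317,195),dish=(300,147),glue=(364,145),mat=(409,251),rackend=(253,190),rackL=(230,187),mouthL=(205,276),mouthR=(236,285),machedge=(190,300),macht=(200,135)).items(): print(n,plane(t,uv,0.01)[:2])
print("tri",tri([(t,(240,202)),(s,(248,256))]),tri([(t,(233,223)),(s,(258,275))]),tri([(t,(226.5,245)),(s,(269,296))]))
print("nest",tri([(t,(317,195)),(s,(305,209))]))
c=cv2.resize(T[170:300,190:350],None,fx=5,fy=4.6,interpolation=2)[:590]
cv2.imwrite("pics/crop1.png",c)
E
```

```text
red t [(82, [423.0, 146.1]), (82, [407.7, 172.3]), (76, [377.4, 184.9]), (95, [239.3, 202.3]), (24, [637.7, 201.1]), (55, [626.3, 214.0]), (38, [613.3, 226.0]), (43, [626.6, 227.3]), (21, [638.2, 228.7]), (37, [614.9, 239.6]), (55, [627.4, 241.5]), (37, [616.1, 254.4]), (60, [628.0, 254.8]), (47, [617.6, 269.1]), (49, [630.1, 269.4]), (35, [617.7, 283.5]), (68, [631.1, 283.7]), (38, [619.1, 298.6])]
red s [(83, [347.4, 122.9]), (91, [355.4, 142.8]), (101, [344.1, 163.7]), (150, [247.8, 254.6])]
purple t [(131, [232.4, 222.7])]
purple s [(194, [257.4, 274.4])]
blue t [(128, [226.1, 244.3])]
blue s [(208, [269.3, 296.0])]
green t [(194, [137.1, 132.3]), (2736, [407.9, 251.6]), (703, [213.1, 381.6])]
green s [(2146, [410.9, 194.9]), (344, [105.2, 225.7])]
nest [0.6421 0.0307]
dish [0.7573 0.0835]
glue [ 0.7771 -0.07  ]
mat [ 0.5315 -0.1898]
rackend [0.6399 0.1819]
rackL [0.642  0.2369]
mouthL [0.4324 0.2615]
mouthR [0.4195 0.1896]
machedge [0.3778 0.2858]
macht [0.7652 0.3295]
tri (array([0.6016, 0.2007, 0.0366]), [0.0011647934761888736, 0.0011647934761888341]) (array([0.5522, 0.2085, 0.0417]), [0.00037771539724700985, 0.00037771539724700746]) (array([0.5032, 0.2157, 0.0436]), [0.0008107971916427891, 0.0008107971916427832])
nest (array([0.6429, 0.0307, 0.0057]), [0.0003575638139366298, 0.0003575638139367282])
```

View pics/crop1.png

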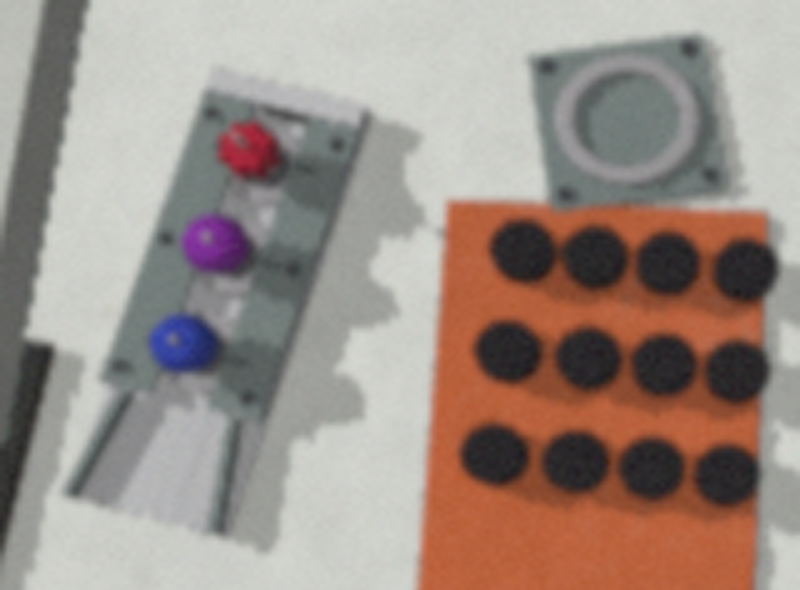

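View pics/wrist0.png

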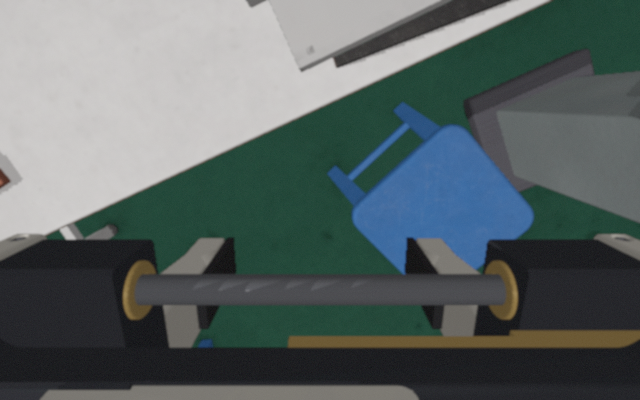

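The crop confirms the red toothed arbor at the rack's closed end (crop 248,150), with purple (215,243) and blue (183,345) in front of it. The wrist view shows only floor and bench edge. I'm retracting and swinging to a viewpoint over the rack and nest.

Emit:
play_rows(motion=[{"z":-0.3,"rz":-0.96},{"z":-0.3,"rz":-0.96},{"z":-0.3,"rz":-0.96},{"z":-0.3,"rz":-0.96},{"x":-0.19,"y":1},{"x":-0.19,"y":1},{"x":-0.19,"y":1},{"x":-0.19,"y":1},{"x":-0.19,"y":1},{"x":-0.19,"y":1},{"x":-0.19,"y":1},{"x":-0.19,"y":1},{"x":-0.19,"y":1},{"x":0.98,"y":0.69},{"x":0.98,"y":0.69},{"x":0.98,"y":0.69}], fingers=1)

```text
$.motion[0]: bad value
```

Emit:
play_rows(motion=[{"x":0.98,"y":0.69},{"x":0.98,"y":0.69},{"x":0.98,"y":0.69},{"x":0.98,"y":0.69},{"x":0.98,"y":0.69},{"x":0.98,"y":0.69},{"x":0.98,"y":0.69},{"x":0.98,"y":0.69},{"x":0.98,"y":0.69},{"x":0.98,"y":0.69},{}])

```text
$.motion[0]: bad value
```

Run:
```python
from h import *
np.set_printoptions(precision=4,suppress=True)
o=ctrl.get_obs();print(o["clock"],o["tool_pos"],o["orientation"],o["joint_pos"],o["force"])
import pickle
w=cam("wrist");i=cams.snapshot("wrist");cv2.imwrite("pics/w1.png",i);pickle.dump(w,open("w1.pkl","wb"))
t,s=cam("top"),cam("scene");T=cv2.imread("pics/top0.png");S=cv2.imread("pics/scene0.png")
for col in["red","purple","blue","green"]:
    print(col,[(int(a),list(map(float,c)),list(map(int,b))) for a,c,b in blobs(i,col,80)])
```

```text
0.15 [0.2756 0.6158 0.2447] [179.9293  -0.0081 -24.1166] [ 82.3964  20.5812   0.647   -0.0131 -70.1359 -16.5086] [-0.7995  0.1085 -0.7479]
red []
purple []
blue []
green [(45230, [352.9, 149.6], [75, 0, 565, 275]), (1320, [387.9, 160.2], [354, 130, 69, 62]), (3845, [570.8, 218.0], [518, 186, 122, 55]), (104, [55.3, 236.2], [47, 231, 17, 10]), (7677, [309.4, 322.9], [193, 305, 249, 44])]
```

View pics/w1.png

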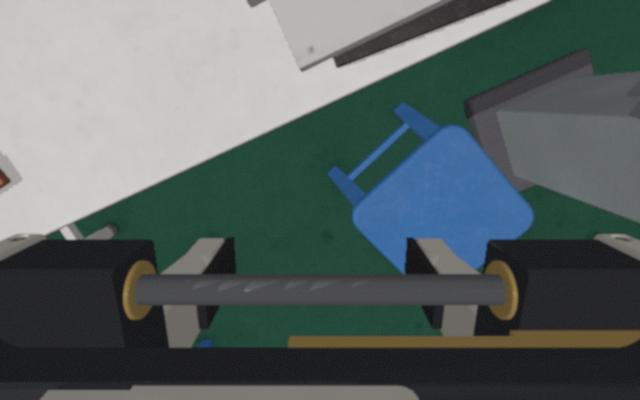

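Both calls were refused because rows seem to need all six numbers, so the arm hasn't moved and the view is unchanged.

Emit:
play_rows(motion=[{"x":0,"y":0,"z":-0.3,"rx":0,"ry":0,"rz":-0.96},{"x":0,"y":0,"z":-0.3,"rx":0,"ry":0,"rz":-0.96},{"x":0,"y":0,"z":-0.3,"rx":0,"ry":0,"rz":-0.96},{"x":0,"y":0,"z":-0.3,"rx":0,"ry":0,"rz":-0.96},{"x":-0.19,"y":1,"z":0,"rx":0,"ry":0,"rz":0},{"x":-0.19,"y":1,"z":0,"rx":0,"ry":0,"rz":0},{"x":-0.19,"y":1,"z":0,"rx":0,"ry":0,"rz":0},{"x":-0.19,"y":1,"z":0,"rx":0,"ry":0,"rz":0},{"x":-0.19,"y":1,"z":0,"rx":0,"ry":0,"rz":0},{"x":-0.19,"y":1,"z":0,"rx":0,"ry":0,"rz":0},{"x":-0.19,"y":1,"z":0,"rx":0,"ry":0,"rz":0},{"x":-0.19,"y":1,"z":0,"rx":0,"ry":0,"rz":0},{"x":-0.19,"y":1,"z":0,"rx":0,"ry":0,"rz":0}], fingers=1)

```text
clock: 1.82
tool_pos: [0.199, 0.3993, 0.2753]
orientation: [180.0, 0.0, -8.8]
force: [-0.6, 0.1, 0.4]
opening: 0.0874
gripper_force: 0.0
```

Emit:
play_rows(motion=[{"x":0.98,"y":0.69,"z":0,"rx":0,"ry":0,"rz":0},{"x":0.98,"y":0.69,"z":0,"rx":0,"ry":0,"rz":0},{"x":0.98,"y":0.69,"z":0,"rx":0,"ry":0,"rz":0},{"x":0.98,"y":0.69,"z":0,"rx":0,"ry":0,"rz":0},{"x":0.98,"y":0.69,"z":0,"rx":0,"ry":0,"rz":0},{"x":0.98,"y":0.69,"z":0,"rx":0,"ry":0,"rz":0},{"x":0.98,"y":0.69,"z":0,"rx":0,"ry":0,"rz":0},{"x":0.98,"y":0.69,"z":0,"rx":0,"ry":0,"rz":0},{"x":0.98,"y":0.69,"z":0,"rx":0,"ry":0,"rz":0},{"x":0.98,"y":0.69,"z":0,"rx":0,"ry":0,"rz":0},{"x":0.98,"y":0.69,"z":0,"rx":0,"ry":0,"rz":0},{"x":0.98,"y":0.69,"z":0,"rx":0,"ry":0,"rz":0},{"x":0.98,"y":0.69,"z":0,"rx":0,"ry":0,"rz":0},{"x":0,"y":0,"z":0,"rx":0,"ry":0,"rz":0}])

```text
clock: 3.58
tool_pos: [0.4807, 0.129, 0.2749]
orientation: [180.0, 0.0, -8.9]
force: [-0.3, -0.8, -0.0]
opening: 0.0875
gripper_force: 0.0
```

```bash
cat > look.py <<'E'
import sys,pickle
from h import *
np.set_printoptions(precision=4,suppress=True)
n=sys.argv[1]
o=ctrl.get_obs();print(o["clock"],o["tool_pos"],o["orientation"],o["joint_pos"],o["force"])
w=cam("wrist");i=cams.snapshot("wrist");cv2.imwrite(f"pics/{n}.png",i);pickle.dump(w,open(n+".pkl","wb"))
for col in["red","purple","blue","green"]:
    print(col,[(int(a),list(map(float,c)),list(map(int,b))) for a,c,b in blobs(i,col,80)])
E
python3 look.py w1
```

```text
3.575 [0.4807 0.129  0.2749] [179.9601   0.0325  -8.8867] [ 37.6884   2.5303 -18.406    0.0041 -69.1151  43.4235] [-0.2793 -0.7629 -0.0489]
red [(490, [233.6, 71.6], [219, 58, 29, 27])]
purple [(553, [235.7, 118.8], [222, 106, 28, 27])]
blue [(497, [239.5, 164.3], [227, 153, 27, 24])]
green [(11436, [584.4, 76.1], [531, 10, 109, 136]), (650, [597.2, 233.1], [533, 224, 107, 16]), (503, [473.6, 256.6], [454, 246, 33, 28]), (1304, [327.7, 320.9], [301, 305, 52, 30])]
```

View pics/w1.png

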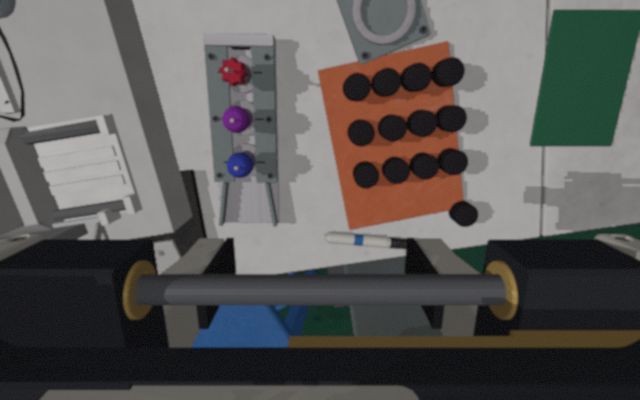

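The wrist view shows red (234,72), purple (236,119), blue (240,164), rack lips between columns 206 and 277, the nest collar at (385,10) and the mat at (586,78). I'll triangulate from these.

Run:
```python
from h import *
import pickle
np.set_printoptions(precision=4,suppress=True)
t,s,w=cam("top"),cam("scene"),pickle.load(open("w1.pkl","rb"))
W=cv2.imread("pics/w1.png")
P={}
for n,a,b,c in [("red",(239.3,202.3),(247.8,254.6),(233.6,71.6)),("purple",(232.4,222.7),(257.4,274.4),(235.7,118.8)),("blue",(226.1,244.3),(269.3,296),(239.5,164.3))]:
    x,r=tri([(t,a),(s,b),(w,c)]); P[n]=x; print(n,x,np.array(r))
    print("  pairs",tri([(t,a),(s,b)])[0],tri([(t,a),(w,c)])[0],tri([(s,b),(w,c)])[0])
    print("  planes z.045",plane(t,a,.045)[:2],plane(s,b,.045)[:2],plane(w,c,.045)[:2])
d=P["red"]-P["blue"];print("yaw",np.degrees(np.arctan2(d[1],d[0])),np.linalg.norm(d))
# lip corners
c={k:plane(w,uv,.019)[:2] for k,uv in dict(bl=(205.5,45),fl=(216,182),br=(275.5,44),fr=(277.5,182)).items()};print(c)
# slot edges profile in wrist picture
g=cv2.cvtColor(W,cv2.COLOR_BGR2GRAY)
for r in (55,92,140): print(r,list(map(int,g[r,198:286])))
# top nest ring
T=cv2.imread("pics/top0.png");G=cv2.cvtColor(T,cv2.COLOR_BGR2GRAY)[172:222,292:345]
m=cv2.inRange(cv2.resize(G,None,fx=4,fy=4,interpolation=2),140,179)
cs,h=cv2.findContours(m,cv2.RETR_CCOMP,2)
for k in cs:
    if cv2.contourArea(k)>1500:
        e=cv2.fitEllipse(k); uv=np.array(e[0])/4+[292-.4,172-.4];print("nest ell",uv,np.array(e[1])/4,plane(t,uv,.015)[:2])
# mat
for k,uv in dict(a=(555,10),b=(638,10),c=(612,146),d=(531,146)).items():print("mat w",k,plane(w,uv,.004)[:2])
print("mat t",plane(t,(407.9,251.6),.004))
```

```text
red [0.5991 0.2006 0.0446] [0.0009 0.0003 0.0006]
  pairs [0.5997 0.2007 0.044 ] [0.5966 0.1968 0.0606] [0.5987 0.2004 0.0446]
  planes z.045 [0.5999 0.2009] [0.5985 0.2006] [0.5985 0.2002]
purple [0.5521 0.2091 0.0448] [0.0005 0.0001 0.0004]
  pairs [0.5524 0.2093 0.0445] [0.5518 0.2079 0.0495] [0.5519 0.209  0.0446]
  planes z.045 [0.5525 0.2093] [0.5519 0.2092] [0.5518 0.2088]
blue [0.5033 0.2159 0.0447] [0.0005 0.0002 0.0004]
  pairs [0.5036 0.216  0.0441] [0.5035 0.2149 0.0484] [0.503  0.2158 0.0447]
  planes z.045 [0.5038 0.2159] [0.5029 0.216 ] [0.503  0.2157]
yaw -9.059193316533303 0.09706190719245297
{'bl': array([0.6326, 0.23  ]), 'fl': array([0.4826, 0.2555]), 'br': array([0.6218, 0.1549]), 'fr': array([0.471, 0.182])}
55 [161, 161, 161, 161, 162, 158, 144, 121, 102, 86, 70, 54, 44, 46, 57, 62, 71, 82, 91, 99, 103, 102, 104, 104, 103, 105, 100, 99, 89, 88, 100, 111, 115, 115, 113, 113, 113, 113, 110, 111, 111, 115, 117, 120, 119, 116, 115, 123, 131, 141, 144, 145, 142, 128, 113, 103, 102, 105, 102, 104, 102, 103, 101, 105, 103, 97, 83, 67, 54, 59, 68, 81, 94, 94, 90, 80, 7
[... 554 characters left out ...]
161, 153, 132, 111, 102, 101, 103, 103, 102, 103, 103, 104, 102, 103, 103, 101, 101, 101, 101, 101, 101, 99, 91, 89, 106, 114, 116, 116, 116, 116, 118, 114, 117, 119, 116, 116, 117, 118, 119, 121, 129, 139, 148, 150, 146, 134, 116, 105, 103, 101, 104, 103, 105, 102, 102, 103, 101, 103, 102, 101, 102, 100, 102, 102, 103, 97, 87, 78, 93, 113, 123, 125, 124, 122, 124, 124, 124]
nest ell [314.4221 195.049 ] [26.5666 27.6968] [0.6401 0.0365]
nest ell [314.5269 195.1331] [22.1253 22.5314] [0.64   0.0362]
nest ell [316.939 199.797] [44.8515 50.7416] [0.6294 0.0295]
mat w a [ 0.6104 -0.1527]
mat w b [ 0.5962 -0.2427]
mat w c [ 0.4485 -0.2274]
mat w d [ 0.4639 -0.1296]
mat t [ 0.5307 -0.1886  0.004 ]
```

Run:
```python
from h import *
T=cv2.imread("pics/top0.png")[225:325,150:250];W=cv2.imread("pics/w1.png")[150:250,130:230];S=cv2.imread("pics/scene0.png")[280:400,180:300]
f=lambda i,k:cv2.resize(i,(390,390) if k else (390,390),interpolation=2)
cv2.imwrite("pics/c2.png",np.hstack([f(T,1),f(W,1)]))
```

```text
(no output)
```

View pics/c2.png

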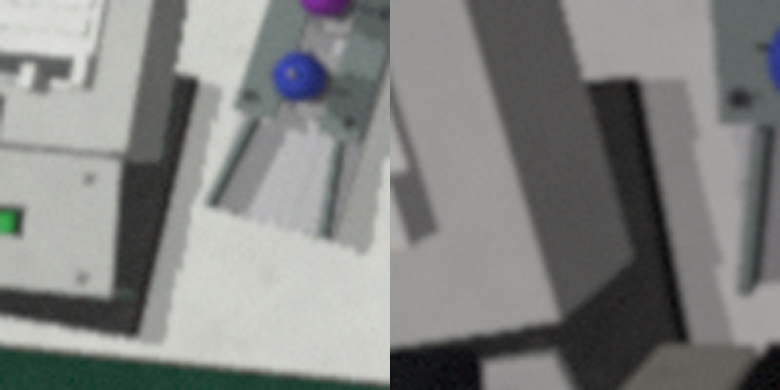

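Run:
```python
from h import *
import pickle
np.set_printoptions(precision=4,suppress=True)
t,w=cam("top"),pickle.load(open("w1.pkl","rb"))
for a,b in [((182,265.5),(173.6,232)),((190.5,266.5),(192,216.7)),((198.7,245.5),(193,170.5)),((185.4,310.5),(207,238))]:
    print(tri([(t,a),(w,b)]))
# outer lip edges top at z .019 and slot edges
for r,l,sl,sr,rr in [(92,207.8,229,253.7,274.3),(140,211,232,255,275.3)]:
    q=[plane(w,(x,r),.019)[:2] for x in(l,sl,sr,rr)];print(r,*q,(q[0]+q[3])/2,(q[1]+q[2])/2)
```

```text
(array([0.4484, 0.2897, 0.0836]), [0.0005801034745858686, 0.0005801034745858665])
(array([0.4492, 0.2876, 0.0376]), [0.00012083233588142184, 0.00012083233588134136])
(array([0.4987, 0.288 , 0.0021]), [0.0017207682743346994, 0.0017207682743347245])
(array([ 0.3406,  0.3636, -0.1809]), [0.005117049703476205, 0.00511704970347608])
92 [0.5851 0.2396] [0.5814 0.216 ] [0.5771 0.1886] [0.5735 0.1658] [0.5793 0.2027] [0.5792 0.2023]
140 [0.5325 0.2491] [0.5287 0.2249] [0.5245 0.1984] [0.5208 0.1749] [0.5267 0.212 ] [0.5266 0.2116]
```

Run:
```python
from h import *
import pickle
np.set_printoptions(precision=4,suppress=True)
t,w,s=cam("top"),pickle.load(open("w1.pkl","rb")),cam("scene")
for a,b in [((175,245),(132,210)),((181.5,203.5),(104,118))]:
    print(tri([(t,a),(w,b)]))
T=cv2.imread("pics/top0.png")[190:260,120:200];W=cv2.imread("pics/w1.png")[100:240,20:180];S=cv2.imread("pics/scene0.png")[270:370,110:240]
f=lambda i,k:cv2.resize(i,(390,350),interpolation=2)
cv2.imwrite("pics/c3.png",np.hstack([f(T,1),f(W,1)]))
```

```text
(array([0.487 , 0.2975, 0.1242]), [0.0030351966665044085, 0.003035196666504393])
(array([0.5698, 0.2969, 0.1258]), [0.0007057028938735003, 0.0007057028938732772])
```

View pics/c3.png

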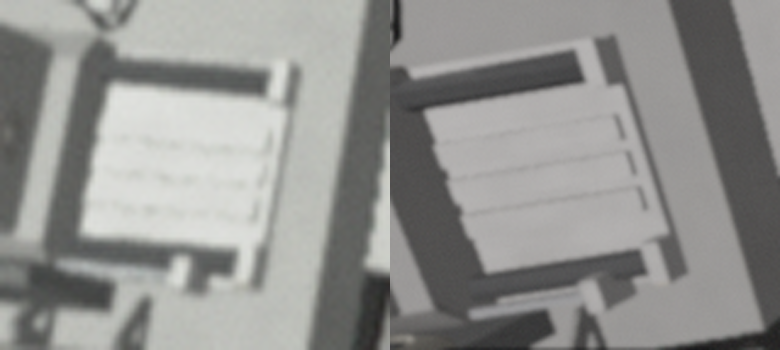

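The crop shows the left machine's side wall and its white clamp plates, which triangulate to y≈0.297 at about 0.12 high. With the gripper square across the slot, its body would hit them. Turned to yaw ≈ -66° the gripper stays clear of both the plates and the neighbouring arbors. Now turning and lowering.

Emit:
play_rows(motion=[{"x":0,"y":0,"z":0.4,"rx":0,"ry":0,"rz":0.95},{"x":0,"y":0,"z":0.4,"rx":0,"ry":0,"rz":0.95},{"x":0,"y":0,"z":0.4,"rx":0,"ry":0,"rz":0.95},{"x":0,"y":0,"z":0.4,"rx":0,"ry":0,"rz":0.95},{"x":0,"y":0,"z":0.4,"rx":0,"ry":0,"rz":0.95},{"x":0,"y":0,"z":0.4,"rx":0,"ry":0,"rz":0.95},{"x":0,"y":0,"z":0.4,"rx":0,"ry":0,"rz":0.95},{"x":0,"y":0,"z":0.4,"rx":0,"ry":0,"rz":0.95},{"x":0,"y":0,"z":0.4,"rx":0,"ry":0,"rz":0.95},{"x":0,"y":0,"z":0.4,"rx":0,"ry":0,"rz":0.95},{"x":0,"y":0,"z":0.4,"rx":0,"ry":0,"rz":0.95},{"x":0,"y":0,"z":0.4,"rx":0,"ry":0,"rz":0.95},{"x":0,"y":0,"z":0.4,"rx":0,"ry":0,"rz":0.95},{"x":0,"y":0,"z":0.4,"rx":0,"ry":0,"rz":0.95},{"x":0,"y":0,"z":0.4,"rx":0,"ry":0,"rz":0.95},{"x":-0.94,"y":-0.745,"z":0,"rx":0,"ry":0,"rz":0},{"x":-0.94,"y":-0.745,"z":0,"rx":0,"ry":0,"rz":0},{"x":-0.94,"y":-0.745,"z":0,"rx":0,"ry":0,"rz":0},{"x":0,"y":0,"z":0,"rx":0,"ry":0,"rz":0}], fingers=0.1)

```text
clock: 6.0
tool_pos: [0.5024, 0.2203, 0.1254]
orientation: [-180.0, 0.0, -65.6]
force: [-1.2, 0.8, 0.7]
opening: 0.0483
gripper_force: 0.0
```

```bash
cat > go.py <<'E'
# usage: go.py x y [z] -> units in tool axes from the present pose
import sys
from h import *
o=ctrl.get_obs();p=o["tool_pos"];y=np.radians(o["orientation"][2])
t=np.array(list(map(float,sys.argv[1:])));t=np.r_[t,p[2]] if len(t)==2 else t
d=(t-p)/.025
print("clock",round(o["clock"],2),"pos",p.round(4),"rpy",o["orientation"].round(2),"open",round(o["opening"],4),"F",o["force"].round(1),"units x,y,z",np.round([d[0]*np.cos(y)+d[1]*np.sin(y),d[0]*np.sin(y)-d[1]*np.cos(y),-d[2]],3))
E
python3 look.py w2; python3 go.py .5032 .2158 .047
```

```text
6.0 [0.5024 0.2203 0.1254] [-179.9521    0.0086  -65.5903] [ 44.1493  15.0398 -24.5052   0.0105 -50.407  -19.7463] [-1.1588  0.8101  0.6779]
red [(1348, [196.9, 130.1], [172, 110, 49, 43])]
purple [(1412, [259.6, 171.7], [238, 151, 43, 43])]
blue [(1292, [322.0, 209.3], [302, 189, 41, 42])]
green [(3972, [565.5, 232.7], [514, 198, 126, 77])]
clock 6.05 pos [0.5018 0.219  0.1252] rpy [179.99   0.   -65.63] open 0.0481 F [-0.3 -0.3 -0.7] units x,y,z [1.410e-01 2.000e-03 3.128e+00]
```

View pics/w2.png

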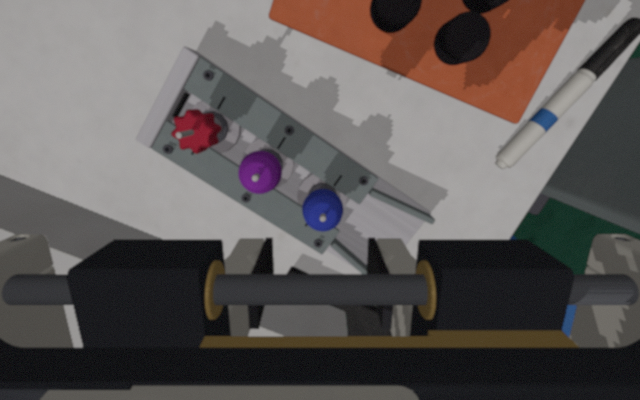

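The view shows blue (322,209), purple (260,172) and red (197,130) in the rack, with the fingers clear of them. I'll refine blue's position from this view pair.

Run:
```python
from h import *
import pickle
np.set_printoptions(precision=4,suppress=True)
t,s=cam("top"),cam("scene");w1,w2=[pickle.load(open(f"w{k}.pkl","rb")) for k in(1,2)]
for n,a,b,c,d in [("red",(239.3,202.3),(247.8,254.6),(233.6,71.6),(196.9,130.1)),("purple",(232.4,222.7),(257.4,274.4),(235.7,118.8),(259.6,171.7)),("blue",(226.1,244.3),(269.3,296),(239.5,164.3),(322,209.3))]:
    print(n,tri([(t,a),(s,b),(w1,c),(w2,d)]),tri([(w1,c),(w2,d)])[0],plane(w2,d,.045)[:2])
# lip outer corners in w2 at z .019
for k,uv in dict(rf=(378.5,187),rb=(203,60),lf=(322,251),lb=(152,147)).items(): print(k,plane(w2,uv,.019)[:2])
```

```text
red (array([0.5991, 0.2005, 0.0443]), [0.0011103012631556045, 0.00012281753473620478, 0.0005094104168598427, 0.0005714955490681242]) [0.5985 0.2    0.0451] [0.5985 0.1998]
purple (array([0.552 , 0.209 , 0.0447]), [0.0006519628025809057, 0.00014374837329098286, 0.0002781794002816511, 0.00046619159882942894]) [0.5518 0.2091 0.0434] [0.5517 0.2086]
blue (array([0.5032, 0.2158, 0.0449]), [0.0006742928792653325, 0.00022302832168307206, 0.00019243500631677818, 0.0004493446856429624]) [0.5012 0.219  0.0326] [0.5028 0.2154]
rf [0.4676 0.1892]
rb [0.6173 0.1591]
lf [0.4847 0.2549]
lb [0.6322 0.2306]
```

Emit:
play_rows(motion=[{"x":0.14,"y":0,"z":0.9,"rx":0,"ry":0,"rz":0},{"x":0,"y":0,"z":0.9,"rx":0,"ry":0,"rz":0},{"x":0,"y":0,"z":0.7,"rx":0,"ry":0,"rz":0},{"x":0,"y":0,"z":0.4,"rx":0,"ry":0,"rz":0},{"x":0,"y":0,"z":0.23,"rx":0,"ry":0,"rz":0},{"x":0,"y":0,"z":0,"rx":0,"ry":0,"rz":0}])

```text
clock: 6.8
tool_pos: [0.5033, 0.2142, 0.0471]
orientation: [180.0, -0.0, -65.7]
force: [-1.2, 0.2, 0.5]
opening: 0.0481
gripper_force: 0.2
```

```bash
python3 go.py .503 .2157 .047
```

```text
clock 6.8 pos [0.5033 0.2142 0.0471] rpy [179.99  -0.   -65.75] open 0.0481 F [-1.2  0.2  0.5] units x,y,z [-0.061 -0.014  0.005]
```

Emit:
play_rows(motion=[{"x":-0.06,"y":-0.01,"z":0,"rx":0,"ry":0,"rz":0},{"x":0,"y":0,"z":0,"rx":0,"ry":0,"rz":0},{"x":0,"y":0,"z":0,"rx":0,"ry":0,"rz":0},{"x":0,"y":0,"z":0,"rx":0,"ry":0,"rz":0},{"x":0,"y":0,"z":0,"rx":0,"ry":0,"rz":0}], fingers=-1)

```text
clock: 7.42
tool_pos: [0.5031, 0.2157, 0.0474]
orientation: [-180.0, 0.0, -65.7]
force: [-1.5, 0.1, 4.9]
opening: 0.026
gripper_force: 30.0
```

```bash
python3 look.py w3; python3 go.py 0.4796 .2197 .047
```

```text
7.425 [0.5031 0.2157 0.0474] [-179.9775    0.0057  -65.7444] [ 43.7243  20.8117 -29.0614   0.0034 -40.1037 -19.4713] [-1.4936  0.0866  4.8762]
red [(3613, [128.6, 155.9], [87, 125, 82, 67])]
purple [(2957, [226.7, 213.7], [193, 184, 67, 57])]
blue [(1799, [319.9, 258.6], [291, 238, 59, 37])]
green []
clock 7.47 pos [0.5031 0.2157 0.0474] rpy [-179.98    0.    -65.74] open 0.026 F [-1.5 -0.5  5.8] units x,y,z [-0.53   0.792  0.017]
```

Emit:
play_rows(motion=[{"x":0,"y":0,"z":0,"rx":0,"ry":0,"rz":0},{"x":0,"y":0,"z":0.11,"rx":0,"ry":0,"rz":0},{"x":0,"y":0,"z":0,"rx":0,"ry":0,"rz":0}], fingers=-0.2)

```text
clock: 7.85
tool_pos: [0.5027, 0.2154, 0.0438]
orientation: [179.9, -0.0, -65.8]
force: [0.2, 0.2, -0.2]
opening: 0.0347
gripper_force: 0.0
```

Emit:
play_rows(motion=[{"x":0,"y":0,"z":0,"rx":0,"ry":0,"rz":0},{"x":0,"y":0,"z":0,"rx":0,"ry":0,"rz":0},{"x":0,"y":0,"z":0,"rx":0,"ry":0,"rz":0},{"x":0,"y":0,"z":0,"rx":0,"ry":0,"rz":0}], fingers=-1)

```text
clock: 8.35
tool_pos: [0.5029, 0.2155, 0.0443]
orientation: [180.0, -0.0, -65.8]
force: [0.3, 0.3, -1.3]
opening: 0.0264
gripper_force: 30.0
```

```bash
python3 go.py 0.4784 .2199 .045
```

```text
clock 8.35 pos [0.5029 0.2155 0.0443] rpy [179.99  -0.   -65.75] open 0.0264 F [ 0.3  0.3 -1.3] units x,y,z [-0.561  0.821 -0.028]
```

Emit:
play_rows(motion=[{"x":-0.28,"y":0.41,"z":0,"rx":0,"ry":0,"rz":0},{"x":-0.28,"y":0.41,"z":0,"rx":0,"ry":0,"rz":0},{"x":0,"y":0,"z":0,"rx":0,"ry":0,"rz":0.9},{"x":0,"y":0,"z":0,"rx":0,"ry":0,"rz":0.9},{"x":0,"y":0,"z":0,"rx":0,"ry":0,"rz":0.9},{"x":0,"y":0,"z":0,"rx":0,"ry":0,"rz":0.9},{"x":0,"y":0,"z":0,"rx":0,"ry":0,"rz":0}])

```text
clock: 9.22
tool_pos: [0.4778, 0.2201, 0.0444]
orientation: [180.0, 0.0, -80.1]
force: [-0.3, -1.1, -0.9]
opening: 0.026
gripper_force: 30.0
```

```bash
python3 go.py 0.4467 .225 .044
```

```text
clock 9.22 pos [0.4778 0.2201 0.0444] rpy [179.99   0.   -80.1 ] open 0.026 F [-0.3 -1.1 -0.9] units x,y,z [-0.408  1.191  0.018]
```

Emit:
play_rows(motion=[{"x":-0.136,"y":0.397,"z":0,"rx":0,"ry":0,"rz":0},{"x":-0.136,"y":0.397,"z":0,"rx":0,"ry":0,"rz":0},{"x":-0.136,"y":0.397,"z":0,"rx":0,"ry":0,"rz":0},{"x":0,"y":0,"z":-0.2,"rx":0,"ry":0,"rz":0},{"x":0,"y":0,"z":-0.8,"rx":0,"ry":0,"rz":0},{"x":0,"y":0,"z":-1,"rx":0,"ry":0,"rz":0},{"x":0,"y":0,"z":-1,"rx":0,"ry":0,"rz":0},{"x":0,"y":0,"z":-1,"rx":0,"ry":0,"rz":0},{"x":0,"y":0,"z":0,"rx":0,"ry":0,"rz":0}])

```text
clock: 10.35
tool_pos: [0.4486, 0.2259, 0.1466]
orientation: [-179.8, 0.1, -80.1]
force: [-0.2, -0.3, -1.8]
opening: 0.0259
gripper_force: 30.0
```

Emit:
play_rows(motion=[{"x":0.96,"y":-0.1,"z":0,"rx":0,"ry":0,"rz":0},{"x":0.96,"y":-0.1,"z":0,"rx":0,"ry":0,"rz":0},{"x":0.96,"y":-0.1,"z":0,"rx":0,"ry":0,"rz":0},{"x":0.96,"y":-0.1,"z":0,"rx":0,"ry":0,"rz":0},{"x":0.96,"y":-0.1,"z":0,"rx":0,"ry":0,"rz":0},{"x":0.96,"y":-0.1,"z":0,"rx":0,"ry":0,"rz":0},{"x":0.96,"y":-0.1,"z":0,"rx":0,"ry":0,"rz":0},{"x":0.96,"y":-0.1,"z":0,"rx":0,"ry":0,"rz":0},{"x":0.96,"y":-0.1,"z":0,"rx":0,"ry":0,"rz":0},{"x":0.96,"y":-0.1,"z":0,"rx":0,"ry":0,"rz":0},{"x":0.96,"y":-0.1,"z":0,"rx":0,"ry":0,"rz":0},{"x":0.96,"y":-0.1,"z":0,"rx":0,"ry":0,"rz":0},{"x":0.96,"y":-0.1,"z":0,"rx":0,"ry":0,"rz":0},{"x":0.96,"y":-0.1,"z":0,"rx":0,"ry":0,"rz":0},{"x":0.96,"y":-0.1,"z":0,"rx":0,"ry":0,"rz":0},{"x":0.96,"y":-0.1,"z":0,"rx":0,"ry":0,"rz":0},{"x":0.96,"y":-0.1,"z":0,"rx":0,"ry":0,"rz":0},{"x":0.96,"y":-0.1,"z":0,"rx":0,"ry":0,"rz":0},{"x":0,"y":0,"z":0,"rx":0,"ry":0,"rz":0}])

```text
clock: 12.72
tool_pos: [0.5654, -0.1943, 0.1431]
orientation: [179.9, 0.0, -80.3]
force: [0.1, -0.2, -2.2]
opening: 0.0259
gripper_force: 30.0
```

```bash
python3 look.py w4;python3 go.py 0.565 -.194 .0435
python3 - <<'E'
from h import *
for n in("top","scene"):
    i=cams.snapshot(n);cv2.imwrite(f"pics/{n}1.png",i)
    print(n,[(c,[(int(a),list(map(float,p))) for a,p,b in blobs(i,c,20) if p[0]<600]) for c in("red","purple","blue")])
E
```

```text
12.725 [ 0.5654 -0.1943  0.1431] [179.9067   0.0168 -80.2578] [ -0.2511  18.2511 -17.0356  -0.0005 -54.8082   9.9936] [ 0.1219 -0.1913 -2.2114]
red [(1397, [36.1, 143.4], [9, 126, 54, 38]), (1102, [129.9, 200.8], [107, 183, 46, 38])]
purple []
blue [(1633, [319.9, 260.0], [290, 241, 60, 34])]
green [(5035, [615.1, 180.4], [575, 123, 65, 115]), (13939, [356.4, 188.6], [261, 124, 197, 117])]
clock 12.78 pos [ 0.5651 -0.1935  0.1432] rpy [ 1.7991e+02  3.0000e-02 -8.0240e+01] open 0.0258 F [-0.3  0.1 -1.8] units x,y,z [0.018 0.009 3.988]
top [('red', [(93, [239.3, 202.3])]), ('purple', [(130, [232.4, 222.7])]), ('blue', [(33, [423.7, 224.5])])]
scene [('red', [(83, [347.4, 122.9]), (91, [355.4, 142.8]), (101, [344.1, 163.7]), (154, [247.7, 254.6])]), ('purple', [(194, [257.4, 274.4])]), ('blue', [(135, [411.4, 139.2])])]
```

View pics/w4.png

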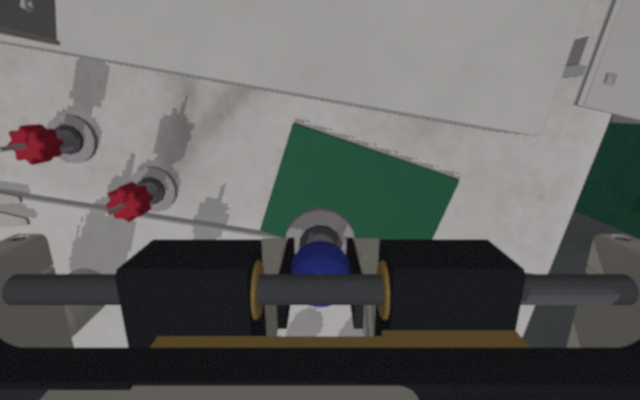

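Blue is held (320,260) over the mat (261–458, 124–240), with two bystander reds at (36,143) and (130,201). Lowering it.

Emit:
play_rows(motion=[{"x":0.02,"y":0,"z":1,"rx":0,"ry":0,"rz":0},{"x":0,"y":0,"z":1,"rx":0,"ry":0,"rz":0},{"x":0,"y":0,"z":0.9,"rx":0,"ry":0,"rz":0},{"x":0,"y":0,"z":0.6,"rx":0,"ry":0,"rz":0},{"x":0,"y":0,"z":0.36,"rx":0,"ry":0,"rz":0},{"x":0,"y":0,"z":0.1,"rx":0,"ry":0,"rz":0},{"x":0,"y":0,"z":0,"rx":0,"ry":0,"rz":0}])

```text
clock: 13.75
tool_pos: [0.5661, -0.1935, 0.0458]
orientation: [-180.0, -0.0, -80.1]
force: [-0.1, 0.3, -1.0]
opening: 0.0256
gripper_force: 30.0
```

Emit:
play_rows(motion=[{"x":0,"y":0,"z":0,"rx":0,"ry":0,"rz":0},{"x":0,"y":0,"z":0,"rx":0,"ry":0,"rz":0},{"x":0,"y":0,"z":-0.3,"rx":0,"ry":0,"rz":0},{"x":0,"y":0,"z":-0.7,"rx":0,"ry":0,"rz":0},{"x":0,"y":0,"z":-1,"rx":0,"ry":0,"rz":0},{"x":0,"y":0,"z":-1,"rx":0,"ry":0,"rz":0}], fingers=0.1)

```text
clock: 14.5
tool_pos: [0.566, -0.1936, 0.1226]
orientation: [-179.9, -0.0, -80.1]
force: [1.1, 1.2, 0.6]
opening: 0.0483
gripper_force: 0.0
```

```bash
python3 look.py w5;python3 go.py 0.552 .209 .12
```

```text
14.5 [ 0.566  -0.1936  0.1226] [-179.9364   -0.0238  -80.1386] [ -0.1708  19.422  -18.416    0.0157 -52.0951  10.0226] [1.1039 1.1688 0.5729]
red [(1339, [17.1, 146.3], [0, 126, 42, 42]), (1342, [114.7, 208.3], [89, 189, 51, 41])]
purple []
blue [(1278, [319.7, 216.9], [300, 196, 40, 43])]
green [(2852, [624.4, 189.4], [595, 114, 45, 124]), (15888, [359.8, 199.3], [259, 125, 211, 148])]
clock 14.55 pos [ 0.568  -0.194   0.1263] rpy [-1.7966e+02 -1.3000e-01 -8.0100e+01] open 0.0481 F [ 0.6 -0.6  3.4] units x,y,z [-15.99   -2.143   0.253]
```

Emit:
play_rows(motion=[{"x":-1,"y":-0.134,"z":0,"rx":0,"ry":0,"rz":0},{"x":-1,"y":-0.134,"z":0,"rx":0,"ry":0,"rz":0},{"x":-1,"y":-0.134,"z":0,"rx":0,"ry":0,"rz":0},{"x":-1,"y":-0.134,"z":0,"rx":0,"ry":0,"rz":0},{"x":-1,"y":-0.134,"z":0,"rx":0,"ry":0,"rz":0},{"x":-1,"y":-0.134,"z":0,"rx":0,"ry":0,"rz":0},{"x":-1,"y":-0.134,"z":0,"rx":0,"ry":0,"rz":0},{"x":-1,"y":-0.134,"z":0,"rx":0,"ry":0,"rz":0},{"x":-1,"y":-0.134,"z":0,"rx":0,"ry":0,"rz":0},{"x":-1,"y":-0.134,"z":0,"rx":0,"ry":0,"rz":0},{"x":-1,"y":-0.134,"z":0,"rx":0,"ry":0,"rz":0},{"x":-1,"y":-0.134,"z":0,"rx":0,"ry":0,"rz":0},{"x":-1,"y":-0.134,"z":0,"rx":0,"ry":0,"rz":0},{"x":-1,"y":-0.134,"z":0,"rx":0,"ry":0,"rz":0},{"x":-1,"y":-0.134,"z":0,"rx":0,"ry":0,"rz":0},{"x":-1,"y":-0.134,"z":0,"rx":0,"ry":0,"rz":0},{"x":0,"y":0,"z":0,"rx":0,"ry":0,"rz":-0.88},{"x":0,"y":0,"z":0,"rx":0,"ry":0,"rz":-0.88},{"x":0,"y":0,"z":0,"rx":0,"ry":0,"rz":-0.88},{"x":0,"y":0,"z":0,"rx":0,"ry":0,"rz":-0.88}])

```text
clock: 17.05
tool_pos: [0.5503, 0.2103, 0.1211]
orientation: [-180.0, 0.0, -65.9]
force: [0.2, 0.4, -0.6]
opening: 0.0486
gripper_force: 0.0
```

```bash
python3 go.py .552 .209 .0445
python3 - <<'E'
from h import *
np.set_printoptions(precision=4,suppress=True)
P=[]
for n in("top","scene"):
    i=cams.snapshot(n);cv2.imwrite(f"pics/{n}2.png",i)
    b=[p for a,p,_ in blobs(i,"blue",60)];print(n,b); P.append((cam(n),b[0]))
print(tri(P))
E
```

```text
clock 17.05 pos [0.5503 0.2103 0.1211] rpy [-1.7996e+02  1.0000e-02 -6.5950e+01] open 0.0486 F [ 0.2  0.4 -0.6] units x,y,z [ 0.075 -0.04   3.063]
top [array([414. , 233.4])]
scene []Traceback (most recent call last):
  File "<stdin>", line 6, in <module>
IndexError: list index out of range
```

Emit:
play_rows(motion=[{"x":0.075,"y":-0.04,"z":0.9,"rx":0,"ry":0,"rz":0},{"x":0,"y":0,"z":0.9,"rx":0,"ry":0,"rz":0},{"x":0,"y":0,"z":0.7,"rx":0,"ry":0,"rz":0},{"x":0,"y":0,"z":0.4,"rx":0,"ry":0,"rz":0},{"x":0,"y":0,"z":0.16,"rx":0,"ry":0,"rz":0},{"x":0,"y":0,"z":0,"rx":0,"ry":0,"rz":0}])

```text
clock: 17.9
tool_pos: [0.552, 0.2087, 0.0441]
orientation: [-180.0, 0.0, -66.1]
force: [0.2, -0.3, 0.3]
opening: 0.0486
gripper_force: 0.0
```

```bash
python3 go.py .552 .209 .0445
python3 - <<'E'
from h import *
c=cam("top");print(plane(c,(414,233.4),.043),plane(c,(232.4,222.7),.045))
i=cams.snapshot("scene");print([(int(a),p) for a,p,_ in blobs(i,"blue",20)],proj(cam("scene"),[.566,-.193,.043]),proj(cam("top"),[.566,-.193,.043]))
E
```

```text
clock 17.9 pos [0.552  0.2087 0.0441] rpy [-179.98    0.    -66.08] open 0.0486 F [ 0.2 -0.3  0.3] units x,y,z [-0.013 -0.005 -0.015]
[ 0.56715836 -0.19203313  0.043     ] [0.55253624 0.20934161 0.045     ]
[] [403.54109026 172.13847798] [414.41764185 233.96090665]
```

Emit:
play_rows(motion=[{"x":-0.01,"y":0,"z":0,"rx":0,"ry":0,"rz":0},{"x":0,"y":0,"z":0,"rx":0,"ry":0,"rz":0},{"x":0,"y":0,"z":0,"rx":0,"ry":0,"rz":0},{"x":0,"y":0,"z":0,"rx":0,"ry":0,"rz":0},{"x":0,"y":0,"z":0,"rx":0,"ry":0,"rz":0}], fingers=-1)

```text
clock: 18.58
tool_pos: [0.552, 0.2088, 0.0442]
orientation: [-180.0, 0.0, -66.1]
force: [0.0, 0.2, 3.7]
opening: 0.0267
gripper_force: 30.0
```

Emit:
play_rows(motion=[{"x":-0.28,"y":0.41,"z":0,"rx":0,"ry":0,"rz":0},{"x":-0.28,"y":0.41,"z":0,"rx":0,"ry":0,"rz":0},{"x":0,"y":0,"z":0,"rx":0,"ry":0,"rz":0.88},{"x":0,"y":0,"z":0,"rx":0,"ry":0,"rz":0.88},{"x":0,"y":0,"z":0,"rx":0,"ry":0,"rz":0.88},{"x":0,"y":0,"z":0,"rx":0,"ry":0,"rz":0.88},{"x":0,"y":0,"z":0,"rx":0,"ry":0,"rz":0}])

```text
clock: 19.45
tool_pos: [0.5264, 0.2134, 0.0442]
orientation: [180.0, 0.0, -80.2]
force: [-0.3, 0.8, 5.2]
opening: 0.0262
gripper_force: 30.0
```

```bash
python3 go.py 0.4467 .225 .0442
```

```text
clock 19.45 pos [0.5264 0.2134 0.0442] rpy [ 1.7999e+02  1.0000e-02 -8.0180e+01] open 0.0262 F [-0.3  0.8  5.2] units x,y,z [-1.002e+00  3.060e+00 -1.000e-03]
```

Emit:
play_rows(motion=[{"x":-0.167,"y":0.51,"z":0,"rx":0,"ry":0,"rz":0},{"x":-0.167,"y":0.51,"z":0,"rx":0,"ry":0,"rz":0},{"x":-0.167,"y":0.51,"z":0,"rx":0,"ry":0,"rz":0},{"x":-0.167,"y":0.51,"z":0,"rx":0,"ry":0,"rz":0},{"x":-0.167,"y":0.51,"z":0,"rx":0,"ry":0,"rz":0},{"x":-0.167,"y":0.51,"z":0,"rx":0,"ry":0,"rz":0},{"x":0,"y":0,"z":-0.2,"rx":0,"ry":0,"rz":0},{"x":0,"y":0,"z":-0.8,"rx":0,"ry":0,"rz":0},{"x":0,"y":0,"z":-1,"rx":0,"ry":0,"rz":0},{"x":0,"y":0,"z":-1,"rx":0,"ry":0,"rz":0},{"x":0,"y":0,"z":-1,"rx":0,"ry":0,"rz":0},{"x":0,"y":0,"z":0,"rx":0,"ry":0,"rz":0}])

```text
clock: 20.95
tool_pos: [0.4476, 0.225, 0.145]
orientation: [-180.0, 0.1, -80.2]
force: [-0.1, -0.4, -2.1]
opening: 0.0264
gripper_force: 30.0
```

Emit:
play_rows(motion=[{"x":0.966,"y":0.065,"z":0,"rx":0,"ry":0,"rz":0},{"x":0.966,"y":0.065,"z":0,"rx":0,"ry":0,"rz":0},{"x":0.966,"y":0.065,"z":0,"rx":0,"ry":0,"rz":0},{"x":0.966,"y":0.065,"z":0,"rx":0,"ry":0,"rz":0},{"x":0.966,"y":0.065,"z":0,"rx":0,"ry":0,"rz":0},{"x":0.966,"y":0.065,"z":0,"rx":0,"ry":0,"rz":0},{"x":0.966,"y":0.065,"z":0,"rx":0,"ry":0,"rz":0},{"x":0.966,"y":0.065,"z":0,"rx":0,"ry":0,"rz":0},{"x":0.966,"y":0.065,"z":0,"rx":0,"ry":0,"rz":0},{"x":0.966,"y":0.065,"z":0,"rx":0,"ry":0,"rz":0},{"x":0.966,"y":0.065,"z":0,"rx":0,"ry":0,"rz":0},{"x":0.966,"y":0.065,"z":0,"rx":0,"ry":0,"rz":0},{"x":0.966,"y":0.065,"z":0,"rx":0,"ry":0,"rz":0},{"x":0.966,"y":0.065,"z":0,"rx":0,"ry":0,"rz":0},{"x":0.966,"y":0.065,"z":0,"rx":0,"ry":0,"rz":0},{"x":0.966,"y":0.065,"z":0,"rx":0,"ry":0,"rz":0},{"x":0.966,"y":0.065,"z":0,"rx":0,"ry":0,"rz":0},{"x":0,"y":0,"z":0,"rx":0,"ry":0,"rz":0}])

```text
clock: 23.2
tool_pos: [0.4893, -0.1853, 0.1421]
orientation: [179.8, 0.1, -80.3]
force: [-0.6, -0.8, -2.6]
opening: 0.0264
gripper_force: 30.0
```

```bash
python3 look.py w6; python3 go.py .492 -.183 .044
```

```text
23.2 [ 0.4893 -0.1853  0.1421] [179.8008   0.0711 -80.2931] [  0.7286  11.8499 -26.2641  -0.0496 -52.0939   9.009 ] [-0.5848 -0.7977 -2.6232]
red [(1371, [24.1, 173.2], [0, 155, 51, 39]), (937, [77.4, 261.4], [54, 246, 46, 29])]
purple [(1659, [319.9, 259.9], [290, 241, 61, 34])]
blue [(1193, [217.1, 180.4], [197, 161, 41, 40])]
green [(21713, [589.2, 119.6], [504, 0, 136, 239]), (15070, [270.6, 169.9], [175, 96, 199, 142])]
clock 23.25 pos [ 0.4893 -0.1847  0.1423] rpy [ 1.7982e+02  7.0000e-02 -8.0260e+01] open 0.0263 F [-0.6  0.8 -0.8] units x,y,z [-0.051 -0.117  3.931]
```

View pics/w6.png

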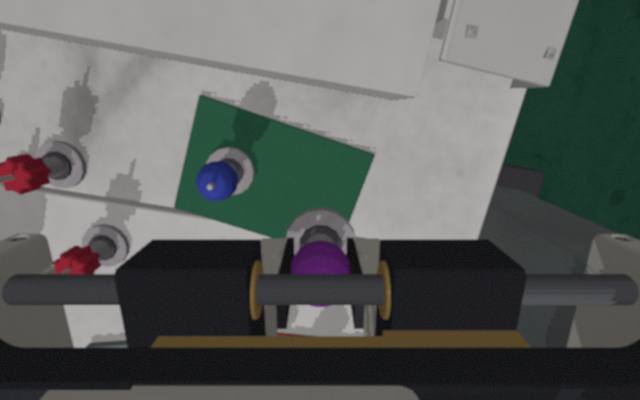

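Blue stands on the mat (217,180) and purple is held (320,260) over its free part. Lowering it, then releasing and lifting off.

Emit:
play_rows(motion=[{"x":-0.05,"y":-0.11,"z":1,"rx":0,"ry":0,"rz":0},{"x":0,"y":0,"z":1,"rx":0,"ry":0,"rz":0},{"x":0,"y":0,"z":0.9,"rx":0,"ry":0,"rz":0},{"x":0,"y":0,"z":0.6,"rx":0,"ry":0,"rz":0},{"x":0,"y":0,"z":0.34,"rx":0,"ry":0,"rz":0},{"x":0,"y":0,"z":0.09,"rx":0,"ry":0,"rz":0},{"x":0,"y":0,"z":0,"rx":0,"ry":0,"rz":0}])

```text
clock: 24.12
tool_pos: [0.4935, -0.1827, 0.046]
orientation: [-180.0, -0.0, -80.1]
force: [-0.4, 0.5, -0.3]
opening: 0.0265
gripper_force: 30.0
```

Emit:
play_rows(motion=[{"x":0,"y":0,"z":0,"rx":0,"ry":0,"rz":0},{"x":0,"y":0,"z":0,"rx":0,"ry":0,"rz":0},{"x":0,"y":0,"z":-0.3,"rx":0,"ry":0,"rz":0},{"x":0,"y":0,"z":-0.7,"rx":0,"ry":0,"rz":0},{"x":0,"y":0,"z":-1,"rx":0,"ry":0,"rz":0},{"x":0,"y":0,"z":-1,"rx":0,"ry":0,"rz":0},{"x":0,"y":0,"z":-0.5,"rx":0,"ry":0,"rz":0}], fingers=0.1)

```text
clock: 25.0
tool_pos: [0.4939, -0.1828, 0.1351]
orientation: [-179.8, -0.0, -80.1]
force: [0.6, -0.5, 0.4]
opening: 0.0482
gripper_force: 0.0
```

```bash
python3 look.py w7; python3 go.py .599 .2003 .14
```

```text
25.0 [ 0.4939 -0.1828  0.1351] [-179.8478   -0.0364  -80.1419] [  1.054   12.4225 -26.6274   0.0164 -50.7941   8.7938] [ 0.62   -0.5405  0.4299]
red [(1436, [24.3, 172.2], [0, 154, 51, 39]), (504, [70.9, 259.6], [54, 247, 39, 28])]
purple [(1201, [320.7, 211.1], [302, 191, 39, 41])]
blue [(1265, [221.9, 180.2], [201, 161, 42, 40])]
green [(18821, [594.4, 125.2], [516, 0, 124, 239]), (15860, [276.8, 173.8], [179, 93, 203, 165])]
clock 25.05 pos [ 0.4943 -0.1829  0.1359] rpy [-1.7979e+02 -6.0000e-02 -8.0130e+01] open 0.0483 F [ 0.7 -0.2  2.1] units x,y,z [-14.384  -6.752  -0.162]
```

Emit:
play_rows(motion=[{"x":-0.96,"y":-0.45,"z":0,"rx":0,"ry":0,"rz":0},{"x":-0.96,"y":-0.45,"z":0,"rx":0,"ry":0,"rz":0},{"x":-0.96,"y":-0.45,"z":0,"rx":0,"ry":0,"rz":0},{"x":-0.96,"y":-0.45,"z":0,"rx":0,"ry":0,"rz":0},{"x":-0.96,"y":-0.45,"z":0,"rx":0,"ry":0,"rz":0},{"x":-0.96,"y":-0.45,"z":0,"rx":0,"ry":0,"rz":0},{"x":-0.96,"y":-0.45,"z":0,"rx":0,"ry":0,"rz":0},{"x":-0.96,"y":-0.45,"z":0,"rx":0,"ry":0,"rz":0},{"x":-0.96,"y":-0.45,"z":0,"rx":0,"ry":0,"rz":0},{"x":-0.96,"y":-0.45,"z":0,"rx":0,"ry":0,"rz":0},{"x":-0.96,"y":-0.45,"z":0,"rx":0,"ry":0,"rz":0},{"x":-0.96,"y":-0.45,"z":0,"rx":0,"ry":0,"rz":0},{"x":-0.96,"y":-0.45,"z":0,"rx":0,"ry":0,"rz":0},{"x":-0.96,"y":-0.45,"z":0,"rx":0,"ry":0,"rz":0},{"x":-0.96,"y":-0.45,"z":0,"rx":0,"ry":0,"rz":0},{"x":0,"y":0,"z":0,"rx":0,"ry":0,"rz":0}])

```text
clock: 27.05
tool_pos: [0.5985, 0.2031, 0.1328]
orientation: [-180.0, -0.0, -80.0]
force: [0.5, -0.6, -0.9]
opening: 0.0483
gripper_force: 0.0
```

```bash
python3 look.py w8; python3 go.py .599 .2003 .0445; python3 -c "
from h import *;import pickle
w=pickle.load(open('w8.pkl','rb'));i=cv2.imread('pics/w8.png')
print([plane(w,p,.044) for a,p,_ in blobs(i,'red',300)])
T=cams.snapshot('top');print([(c,[(int(a),p) for a,p,_ in blobs(T,c,60) if p[0]<600]) for c in('blue','purple')])
print(tri([(w,[p for a,p,_ in blobs(i,'red',300)][0]),(cam('scene'),(247.8,254.6))]))"
```

```text
27.05 [0.5985 0.2031 0.1328] [-179.9894   -0.0007  -80.0483] [ 36.4197  21.6827 -13.2993   0.0065 -55.0088 -26.4717] [ 0.4862 -0.625  -0.8793]
red [(995, [319.7, 208.4], [302, 189, 36, 41])]
purple []
blue []
green [(670, [632.2, 213.3], [619, 178, 21, 59])]
clock 27.1 pos [0.5979 0.202  0.1327] rpy [ 1.7997e+02 -1.0000e-02 -8.0080e+01] open 0.0481 F [-0.2  0.  -0. ] units x,y,z [ 0.076 -0.03   3.529]
[array([0.59884293, 0.20045573, 0.044     ])]
[('blue', [(124, array([414. , 233.4]))]), ('purple', [(134, array([408.1, 266.1]))])]
(array([0.59890048, 0.20042633, 0.04427185]), [6.86367728101206e-05, 6.86367728101954e-05])
```

Emit:
play_rows(motion=[{"x":0.07,"y":-0.03,"z":1,"rx":0,"ry":0,"rz":0},{"x":0,"y":0,"z":0.9,"rx":0,"ry":0,"rz":0},{"x":0,"y":0,"z":0.8,"rx":0,"ry":0,"rz":0},{"x":0,"y":0,"z":0.5,"rx":0,"ry":0,"rz":0},{"x":0,"y":0,"z":0.31,"rx":0,"ry":0,"rz":0},{"x":0,"y":0,"z":0,"rx":0,"ry":0,"rz":0}])

```text
clock: 27.9
tool_pos: [0.5988, 0.199, 0.0452]
orientation: [180.0, -0.0, -80.2]
force: [0.9, 0.1, -0.2]
opening: 0.0482
gripper_force: 0.0
```

Emit:
play_rows(motion=[{"x":0,"y":0,"z":0,"rx":0,"ry":0,"rz":0},{"x":0,"y":0,"z":0,"rx":0,"ry":0,"rz":0},{"x":0,"y":0,"z":0,"rx":0,"ry":0,"rz":0},{"x":0,"y":0,"z":0,"rx":0,"ry":0,"rz":0},{"x":0,"y":0,"z":0,"rx":0,"ry":0,"rz":0}], fingers=-1)

```text
clock: 28.52
tool_pos: [0.5992, 0.1994, 0.0458]
orientation: [-180.0, 0.0, -80.1]
force: [-0.6, 0.3, 4.0]
opening: 0.0249
gripper_force: 30.0
```

```bash
python3 go.py .4467 .2255 .0445
```

```text
clock 28.52 pos [0.5992 0.1994 0.0458] rpy [-1.7996e+02  1.0000e-02 -8.0130e+01] open 0.0249 F [-0.6  0.3  4. ] units x,y,z [-2.073  5.83   0.052]
```

Emit:
play_rows(motion=[{"x":-0.23,"y":0.648,"z":0,"rx":0,"ry":0,"rz":0},{"x":-0.23,"y":0.648,"z":0,"rx":0,"ry":0,"rz":0},{"x":-0.23,"y":0.648,"z":0,"rx":0,"ry":0,"rz":0},{"x":-0.23,"y":0.648,"z":0,"rx":0,"ry":0,"rz":0},{"x":-0.23,"y":0.648,"z":0,"rx":0,"ry":0,"rz":0},{"x":-0.23,"y":0.648,"z":0,"rx":0,"ry":0,"rz":0},{"x":-0.23,"y":0.648,"z":0,"rx":0,"ry":0,"rz":0},{"x":-0.23,"y":0.648,"z":0,"rx":0,"ry":0,"rz":0},{"x":-0.23,"y":0.648,"z":0,"rx":0,"ry":0,"rz":0},{"x":0,"y":0,"z":-0.2,"rx":0,"ry":0,"rz":0},{"x":0,"y":0,"z":-0.8,"rx":0,"ry":0,"rz":0},{"x":0,"y":0,"z":-1,"rx":0,"ry":0,"rz":0},{"x":0,"y":0,"z":-1,"rx":0,"ry":0,"rz":0},{"x":0,"y":0,"z":-1,"rx":0,"ry":0,"rz":0},{"x":0,"y":0,"z":0,"rx":0,"ry":0,"rz":0}])

```text
clock: 30.4
tool_pos: [0.4464, 0.2255, 0.1465]
orientation: [-179.9, 0.1, -80.2]
force: [1.0, -0.7, -1.8]
opening: 0.0251
gripper_force: 30.0
```

```bash
python3 go.py .615 .037 .15
python3 - <<'E'
from h import *
T=cams.snapshot("top");cv2.imwrite("pics/top3.png",T);S=cams.snapshot("scene");cv2.imwrite("pics/scene3.png",S)
a=cv2.resize(T[170:225,285:350],(390,330),interpolation=2);b=cv2.resize(S[175:240,265:345],(390,330),interpolation=2)
cv2.imwrite("pics/c4.png",np.hstack([a,b]))
E
```

```text
clock 30.4 pos [0.4464 0.2255 0.1465] rpy [-1.7994e+02  8.0000e-02 -8.0150e+01] open 0.0251 F [ 1.  -0.7 -1.8] units x,y,z [ 8.582 -5.357 -0.141]
```

View pics/c4.png

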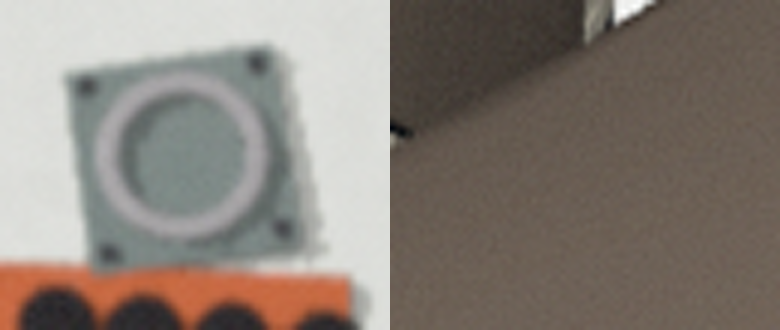

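The top crop shows the collar centred at crop (182.5,154.5), which is pixel (315.2,195.6). The scene view is blocked by the arm. I'm moving red to just short of the nest for a wrist view.

```bash
python3 go.py .64 .11 .15
```

```text
clock 30.5 pos [0.4455 0.2247 0.1446] rpy [ 1.799e+02 -2.000e-02 -8.018e+01] open 0.0252 F [-0.7  0.4 -2. ] units x,y,z [ 5.846 -6.884 -0.218]
```

Emit:
play_rows(motion=[{"x":0.73,"y":-0.86,"z":0,"rx":0,"ry":0,"rz":0},{"x":0.73,"y":-0.86,"z":0,"rx":0,"ry":0,"rz":0},{"x":0.73,"y":-0.86,"z":0,"rx":0,"ry":0,"rz":0},{"x":0.73,"y":-0.86,"z":0,"rx":0,"ry":0,"rz":0},{"x":0.73,"y":-0.86,"z":0,"rx":0,"ry":0,"rz":0},{"x":0.73,"y":-0.86,"z":0,"rx":0,"ry":0,"rz":0},{"x":0.73,"y":-0.86,"z":0,"rx":0,"ry":0,"rz":0},{"x":0.73,"y":-0.86,"z":0,"rx":0,"ry":0,"rz":0},{"x":0,"y":0,"z":0,"rx":0,"ry":0,"rz":0},{"x":0,"y":0,"z":0,"rx":0,"ry":0,"rz":0}])

```text
clock: 31.75
tool_pos: [0.6397, 0.1105, 0.1436]
orientation: [179.8, -0.0, -80.2]
force: [-0.5, -0.0, -0.6]
opening: 0.0252
gripper_force: 30.0
```

```bash
python3 look.py w9; python3 go.py .64 .0365 .047; python3 -c "
from h import *
print(plane(cam('top'),(315.1,195.5),.015),plane(cam('top'),(315.6,196.0),.008))"
```

```text
31.75 [0.6397 0.1105 0.1436] [179.8235  -0.02   -80.1888] [ 26.9686  22.646  -10.1367  -0.0391 -57.3918 -17.1363] [-0.4626 -0.0448 -0.5926]
red [(1429, [320.0, 261.0], [292, 242, 57, 33])]
purple []
blue []
green []
clock 31.8 pos [0.6398 0.1108 0.1442] rpy [ 1.7987e+02 -1.0000e-02 -8.0150e+01] open 0.025 F [-0.5  0.5 -1.9] units x,y,z [2.932 0.499 3.886]
[0.63921997 0.03481637 0.015     ] [0.63988351 0.03387083 0.008     ]
```

View pics/w9.png

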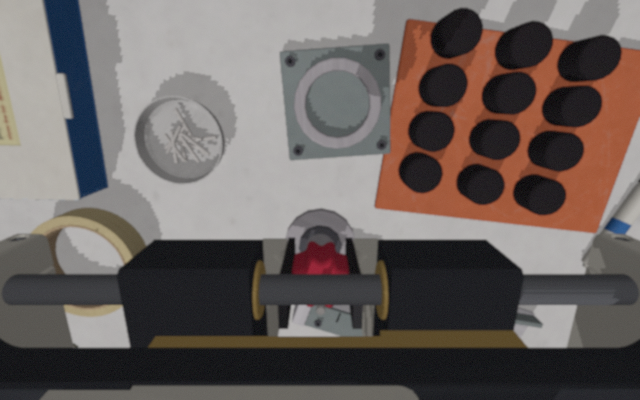

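Red is held at (320,261). The nest collar is centred at (338,102), the dish at (180,139), and the caps lie to the right. I'll triangulate the nest from this and the top view.

```bash
python3 - <<'E'
from h import *
import pickle
np.set_printoptions(precision=4,suppress=True)
w,t=pickle.load(open("w9.pkl","rb")),cam("top")
I=cv2.imread("pics/w9.png")
g=cv2.GaussianBlur(I,(3,3),0).astype(int);m=((g[...,2]-g[...,1]>-2)&(g.sum(2)>330)&(g.sum(2)<460)).astype(np.uint8)*255
z=np.zeros_like(m);cv2.circle(z,(338,102),56,255,-1);m&=z
ys,xs=np.nonzero(m);k=np.hypot(xs-338,ys-102)<48
h=cv2.convexHull(np.c_[xs,ys][k].astype(np.int32));e=cv2.fitEllipse(h);print(e)
for uv in (e[0],(338.4,102.2)): print(plane(w,uv,.015),tri([(w,uv),(t,(315.1,195.5))]))
print("caps top?",plane(w,(421,172),.03))
E
python3 go.py .64 .035 .051
```

```text
((336.76507568359375, 102.98289489746094), (87.46551513671875, 90.76853942871094), 1.7539844512939453)
[0.6389 0.0342 0.015 ] (array([0.6389, 0.0345, 0.0163]), [0.00028896096335900856, 0.00028896096335904753])
[0.6378 0.0334 0.015 ] (array([0.638 , 0.034 , 0.0203]), [0.0005623222827933062, 0.0005623222827932636])
caps top? [0.5665 0.0735 0.03  ]
clock 31.8 pos [0.6398 0.1108 0.1442] rpy [ 1.7987e+02 -1.0000e-02 -8.0150e+01] open 0.025 F [-0.5  0.5 -1.9] units x,y,z [2.991 0.509 3.726]
```

Emit:
play_rows(motion=[{"x":0.75,"y":0.138,"z":0,"rx":0,"ry":0,"rz":0},{"x":0.75,"y":0.138,"z":0,"rx":0,"ry":0,"rz":0},{"x":0.75,"y":0.138,"z":0,"rx":0,"ry":0,"rz":0},{"x":0.75,"y":0.138,"z":0,"rx":0,"ry":0,"rz":0},{"x":0,"y":0,"z":0.8,"rx":0,"ry":0,"rz":0},{"x":0,"y":0,"z":0.9,"rx":0,"ry":0,"rz":0},{"x":0,"y":0,"z":0.8,"rx":0,"ry":0,"rz":0},{"x":0,"y":0,"z":0.6,"rx":0,"ry":0,"rz":0},{"x":0,"y":0,"z":0,"rx":0,"ry":0,"rz":0}])

```text
clock: 32.92
tool_pos: [0.6394, 0.0339, 0.0667]
orientation: [179.9, -0.0, -80.2]
force: [0.5, -0.8, -0.9]
opening: 0.0252
gripper_force: 30.0
```

```bash
python3 go.py .639 .0344 .049
```

```text
clock 32.92 pos [0.6394 0.0339 0.0667] rpy [ 1.7987e+02 -2.0000e-02 -8.0180e+01] open 0.0252 F [ 0.5 -0.8 -0.9] units x,y,z [-0.024  0.011  0.709]
```

Emit:
play_rows(motion=[{"x":-0.02,"y":0.01,"z":0.4,"rx":0,"ry":0,"rz":0},{"x":0,"y":0,"z":0.25,"rx":0,"ry":0,"rz":0},{"x":0,"y":0,"z":0.05,"rx":0,"ry":0,"rz":0},{"x":0,"y":0,"z":0,"rx":0,"ry":0,"rz":0}])

```text
clock: 33.42
tool_pos: [0.6399, 0.0351, 0.0505]
orientation: [-180.0, -0.0, -80.1]
force: [0.5, -0.4, -0.7]
opening: 0.0249
gripper_force: 30.0
```

Emit:
play_rows(motion=[{"x":0,"y":0,"z":0,"rx":0,"ry":0,"rz":0},{"x":0,"y":0,"z":0,"rx":0,"ry":0,"rz":0},{"x":0,"y":0,"z":-0.3,"rx":0,"ry":0,"rz":0},{"x":0,"y":0,"z":-0.7,"rx":0,"ry":0,"rz":0},{"x":0,"y":0,"z":-1,"rx":0,"ry":0,"rz":0},{"x":0,"y":0,"z":-1,"rx":0,"ry":0,"rz":0},{"x":0,"y":0,"z":-0.5,"rx":0,"ry":0,"rz":0},{"x":0,"y":0,"z":0,"rx":0,"ry":0,"rz":0}], fingers=0.1)

```text
clock: 34.42
tool_pos: [0.6403, 0.0352, 0.1394]
orientation: [-179.9, 0.0, -80.1]
force: [0.4, 0.0, -0.2]
opening: 0.048
gripper_force: 0.0
```

```bash
python3 look.py w10; python3 go.py .4935 -.1827 .137
```

```text
34.425 [0.6403 0.0352 0.1394] [-179.8535    0.0251  -80.1494] [ 20.553   22.0336 -11.7585   0.0031 -56.0593 -10.7042] [ 0.3511  0.0187 -0.2345]
red [(456, [108.3, 7.5], [83, 0, 41, 21]), (336, [311.2, 5.1], [293, 0, 37, 15]), (941, [320.9, 211.6], [304, 193, 35, 39])]
purple []
blue []
green [(882, [573.9, 7.5], [531, 0, 72, 23])]
clock 34.48 pos [0.6396 0.0351 0.1381] rpy [-1.7996e+02  2.0000e-02 -8.0160e+01] open 0.0477 F [ 0.  -0.5 -0.2] units x,y,z [7.585 7.249 0.046]
```

View pics/w10.png

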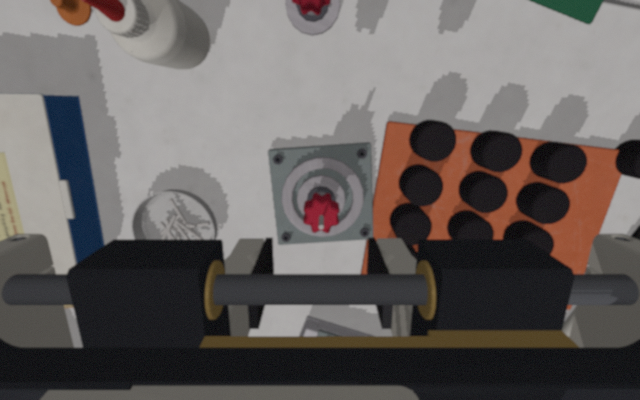

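Red stands inside the collar (321,212) and the dish and glue are untouched. Back to the mat for purple, which goes in first because its place is the middle one.

Emit:
play_rows(motion=[{"x":0.95,"y":0.906,"z":0,"rx":0,"ry":0,"rz":0},{"x":0.95,"y":0.906,"z":0,"rx":0,"ry":0,"rz":0},{"x":0.95,"y":0.906,"z":0,"rx":0,"ry":0,"rz":0},{"x":0.95,"y":0.906,"z":0,"rx":0,"ry":0,"rz":0},{"x":0.95,"y":0.906,"z":0,"rx":0,"ry":0,"rz":0},{"x":0.95,"y":0.906,"z":0,"rx":0,"ry":0,"rz":0},{"x":0.95,"y":0.906,"z":0,"rx":0,"ry":0,"rz":0},{"x":0.95,"y":0.906,"z":0,"rx":0,"ry":0,"rz":0},{"x":0,"y":0,"z":0,"rx":0,"ry":0,"rz":0},{"x":0,"y":0,"z":0,"rx":0,"ry":0,"rz":0}])

```text
clock: 35.72
tool_pos: [0.4935, -0.1832, 0.1372]
orientation: [179.9, 0.0, -80.2]
force: [-0.5, 0.6, 0.1]
opening: 0.0484
gripper_force: 0.0
```

```bash
python3 look.py w11; python3 -c "
from h import *;import pickle
w=pickle.load(open('w11.pkl','rb'));i=cv2.imread('pics/w11.png')
for c in('purple','blue'):print(c,[plane(w,p,.043) for a,p,_ in blobs(i,c,300)])
print(plane(cam('top'),(408.1,266.1),.043),plane(cam('top'),(414,233.4),.043))
S=cams.snapshot('scene');print([(int(a),p,plane(cam('scene'),p,.047)) for a,p,_ in blobs(S,'red',60)])"; python3 go.py .4938 -.1828 .0435
```

```text
35.725 [ 0.4935 -0.1832  0.1372] [179.9469   0.0133 -80.1806] [  1.0028  12.3663 -26.3474  -0.0064 -51.3408   8.8206] [-0.4794  0.619   0.0802]
red [(1431, [25.0, 172.1], [0, 154, 52, 39]), (505, [71.7, 258.9], [55, 247, 38, 28])]
purple [(1174, [319.5, 210.2], [301, 190, 38, 41])]
blue [(1236, [221.7, 179.7], [201, 161, 42, 39])]
green [(19565, [593.0, 123.7], [513, 0, 127, 239]), (15619, [275.9, 173.4], [178, 94, 202, 163])]
purple [array([ 0.49338523, -0.18274396,  0.043     ])]
blue [array([ 0.5660442 , -0.19351102,  0.043     ])]
[ 0.49469619 -0.18233354  0.043     ] [ 0.56715836 -0.19203313  0.043     ]
[(83, array([347.5, 122.9]), array([ 0.7681251 , -0.19997365,  0.047     ])), (91, array([355.4, 142.8]), array([ 0.7019025 , -0.16736414,  0.047     ])), (101, array([344.2, 163.8]), array([ 0.66563485, -0.10044059,  0.047     ])), (122, array([303.2, 199. ]), array([0.64082565, 0.03607351, 0.047     ]))]
clock 35.83 pos [ 0.4939 -0.1827  0.1375] rpy [ 1.7997e+02  1.0000e-02 -8.0120e+01] open 0.0481 F [-0.4  0.2 -0. ] units x,y,z [2.000e-03 6.000e-03 3.758e+00]
```

Emit:
play_rows(motion=[{"x":0,"y":0,"z":1,"rx":0,"ry":0,"rz":0},{"x":0,"y":0,"z":1,"rx":0,"ry":0,"rz":0},{"x":0,"y":0,"z":0.9,"rx":0,"ry":0,"rz":0},{"x":0,"y":0,"z":0.6,"rx":0,"ry":0,"rz":0},{"x":0,"y":0,"z":0.28,"rx":0,"ry":0,"rz":0},{"x":0,"y":0,"z":0,"rx":0,"ry":0,"rz":0},{"x":0,"y":0,"z":0,"rx":0,"ry":0,"rz":0}])

```text
clock: 36.7
tool_pos: [0.4943, -0.1832, 0.044]
orientation: [-179.9, -0.0, -80.1]
force: [0.2, -1.0, 0.2]
opening: 0.0478
gripper_force: 0.0
```

Emit:
play_rows(motion=[{"x":0,"y":0,"z":0,"rx":0,"ry":0,"rz":0},{"x":0,"y":0,"z":0,"rx":0,"ry":0,"rz":0},{"x":0,"y":0,"z":0,"rx":0,"ry":0,"rz":0},{"x":0,"y":0,"z":0,"rx":0,"ry":0,"rz":0},{"x":0,"y":0,"z":0,"rx":0,"ry":0,"rz":0}], fingers=-1)

```text
clock: 37.33
tool_pos: [0.4937, -0.1832, 0.0436]
orientation: [180.0, -0.0, -80.1]
force: [-1.9, 0.1, 5.7]
opening: 0.0265
gripper_force: 30.0
```

Emit:
play_rows(motion=[{"x":0,"y":0,"z":-0.3,"rx":0,"ry":0,"rz":0},{"x":0,"y":0,"z":-0.8,"rx":0,"ry":0,"rz":0},{"x":0,"y":0,"z":-1,"rx":0,"ry":0,"rz":0},{"x":0,"y":0,"z":-1,"rx":0,"ry":0,"rz":0},{"x":0,"y":0,"z":-0.9,"rx":0,"ry":0,"rz":0},{"x":0,"y":0,"z":0,"rx":0,"ry":0,"rz":0}])

```text
clock: 38.08
tool_pos: [0.4948, -0.1832, 0.1451]
orientation: [-179.8, -0.0, -80.1]
force: [-0.3, -0.0, -1.9]
opening: 0.0266
gripper_force: 30.0
```

```bash
python3 go.py .4462 .2260 .14
```

```text
clock 38.08 pos [ 0.4948 -0.1832  0.1451] rpy [-1.7979e+02 -4.0000e-02 -8.0150e+01] open 0.0266 F [-0.3 -0.  -1.9] units x,y,z [-16.459  -0.886   0.203]
```

Emit:
play_rows(motion=[{"x":-0.968,"y":-0.052,"z":0,"rx":0,"ry":0,"rz":0},{"x":-0.968,"y":-0.052,"z":0,"rx":0,"ry":0,"rz":0},{"x":-0.968,"y":-0.052,"z":0,"rx":0,"ry":0,"rz":0},{"x":-0.968,"y":-0.052,"z":0,"rx":0,"ry":0,"rz":0},{"x":-0.968,"y":-0.052,"z":0,"rx":0,"ry":0,"rz":0},{"x":-0.968,"y":-0.052,"z":0,"rx":0,"ry":0,"rz":0},{"x":-0.968,"y":-0.052,"z":0,"rx":0,"ry":0,"rz":0},{"x":-0.968,"y":-0.052,"z":0,"rx":0,"ry":0,"rz":0},{"x":-0.968,"y":-0.052,"z":0,"rx":0,"ry":0,"rz":0},{"x":-0.968,"y":-0.052,"z":0,"rx":0,"ry":0,"rz":0},{"x":-0.968,"y":-0.052,"z":0,"rx":0,"ry":0,"rz":0},{"x":-0.968,"y":-0.052,"z":0,"rx":0,"ry":0,"rz":0},{"x":-0.968,"y":-0.052,"z":0,"rx":0,"ry":0,"rz":0},{"x":-0.968,"y":-0.052,"z":0,"rx":0,"ry":0,"rz":0},{"x":-0.968,"y":-0.052,"z":0,"rx":0,"ry":0,"rz":0},{"x":-0.968,"y":-0.052,"z":0,"rx":0,"ry":0,"rz":0},{"x":-0.968,"y":-0.052,"z":0,"rx":0,"ry":0,"rz":0},{"x":0,"y":0,"z":0,"rx":0,"ry":0,"rz":0},{"x":0,"y":0,"z":0,"rx":0,"ry":0,"rz":0}])

```text
clock: 40.45
tool_pos: [0.4446, 0.2254, 0.1425]
orientation: [179.9, -0.0, -80.1]
force: [1.1, 0.3, -0.5]
opening: 0.0263
gripper_force: 30.0
```

```bash
python3 go.py .4465 .2257 .046
```

```text
clock 40.45 pos [0.4446 0.2254 0.1425] rpy [ 1.7992e+02 -5.0000e-02 -8.0140e+01] open 0.0263 F [ 1.1  0.3 -0.5] units x,y,z [ 1.000e-03 -7.900e-02  3.862e+00]
```

Emit:
play_rows(motion=[{"x":0,"y":-0.08,"z":1,"rx":0,"ry":0,"rz":0},{"x":0,"y":0,"z":1,"rx":0,"ry":0,"rz":0},{"x":0,"y":0,"z":0.9,"rx":0,"ry":0,"rz":0},{"x":0,"y":0,"z":0.6,"rx":0,"ry":0,"rz":0},{"x":0,"y":0,"z":0.3,"rx":0,"ry":0,"rz":0},{"x":0,"y":0,"z":0.06,"rx":0,"ry":0,"rz":0},{"x":0,"y":0,"z":0,"rx":0,"ry":0,"rz":0},{"x":0,"y":0,"z":0,"rx":0,"ry":0,"rz":0}])

```text
clock: 41.45
tool_pos: [0.4473, 0.2265, 0.0474]
orientation: [-180.0, 0.0, -80.1]
force: [-0.6, 0.3, -1.1]
opening: 0.0263
gripper_force: 30.0
```

```bash
python3 go.py .5264 .2134 .045
```

```text
clock 41.45 pos [0.4473 0.2265 0.0474] rpy [-1.7995e+02  3.0000e-02 -8.0150e+01] open 0.0263 F [-0.6  0.3 -1.1] units x,y,z [ 1.058 -3.026  0.097]
```

Emit:
play_rows(motion=[{"x":0.02,"y":0,"z":0.09,"rx":0,"ry":0,"rz":0},{"x":0,"y":0,"z":0,"rx":0,"ry":0,"rz":0},{"x":0.13,"y":-0.38,"z":0,"rx":0,"ry":0,"rz":0},{"x":0.13,"y":-0.38,"z":0,"rx":0,"ry":0,"rz":0},{"x":0.13,"y":-0.38,"z":0,"rx":0,"ry":0,"rz":0},{"x":0.13,"y":-0.38,"z":0,"rx":0,"ry":0,"rz":0},{"x":0,"y":0,"z":0,"rx":0,"ry":0,"rz":0}])

```text
clock: 42.32
tool_pos: [0.4882, 0.2195, 0.0447]
orientation: [-179.9, 0.0, -80.2]
force: [1.5, -0.6, 1.8]
opening: 0.0264
gripper_force: 30.0
```

```bash
python3 go.py .5264 .2134 .045
```

```text
clock 42.33 pos [0.4882 0.2195 0.0447] rpy [-1.7994e+02  1.0000e-02 -8.0180e+01] open 0.0264 F [ 1.5 -0.6  1.8] units x,y,z [ 0.501 -1.466 -0.012]
```

```bash
python3 go.py .552 .2088 .0447
```

```text
clock 42.33 pos [0.4882 0.2195 0.0447] rpy [-1.7994e+02  1.0000e-02 -8.0180e+01] open 0.0264 F [ 1.5 -0.6  1.8] units x,y,z [ 0.857 -2.443  0.   ]
```

Emit:
play_rows(motion=[{"x":0.14,"y":-0.4,"z":0,"rx":0,"ry":0,"rz":0},{"x":0.14,"y":-0.4,"z":0,"rx":0,"ry":0,"rz":0},{"x":0.14,"y":-0.4,"z":0,"rx":0,"ry":0,"rz":0},{"x":0.14,"y":-0.4,"z":0,"rx":0,"ry":0,"rz":0},{"x":0.14,"y":-0.4,"z":0,"rx":0,"ry":0,"rz":0},{"x":0.14,"y":-0.4,"z":0,"rx":0,"ry":0,"rz":0},{"x":0,"y":0,"z":0,"rx":0,"ry":0,"rz":0},{"x":0,"y":0,"z":0,"rx":0,"ry":0,"rz":0}])

```text
clock: 43.32
tool_pos: [0.5503, 0.2092, 0.0447]
orientation: [-179.9, 0.0, -80.2]
force: [1.7, -0.4, 1.7]
opening: 0.0262
gripper_force: 30.0
```

```bash
python3 go.py .552 .2088 .0445
```

```text
clock 43.33 pos [0.5503 0.2092 0.0447] rpy [-1.7992e+02  2.0000e-02 -8.0150e+01] open 0.0262 F [ 1.7 -0.4  1.7] units x,y,z [ 0.026 -0.063  0.009]
```

Emit:
play_rows(motion=[{"x":0.02,"y":-0.065,"z":0.01,"rx":0,"ry":0,"rz":0},{"x":0,"y":0,"z":0,"rx":0,"ry":0,"rz":0},{"x":0,"y":0,"z":0,"rx":0,"ry":0,"rz":0}])

```text
clock: 43.7
tool_pos: [0.5505, 0.2091, 0.0447]
orientation: [180.0, 0.0, -80.1]
force: [-3.4, 1.7, 7.3]
opening: 0.0263
gripper_force: 30.0
```

```bash
python3 look.py w12 | grep purple; python3 go.py .552 .2088 .0445
```

```text
purple [(1635, [320.0, 260.0], [290, 241, 60, 34])]
clock 43.75 pos [0.5505 0.2091 0.0447] rpy [ 1.7997e+02  1.0000e-02 -8.0130e+01] open 0.0263 F [-3.5 -0.5  7.7] units x,y,z [ 0.02  -0.057  0.007]
```

Emit:
play_rows(motion=[{"x":0.02,"y":-0.06,"z":-0.02,"rx":0,"ry":0,"rz":0},{"x":0,"y":0,"z":0,"rx":0,"ry":0,"rz":0},{"x":0,"y":0,"z":0,"rx":0,"ry":0,"rz":0}])

```text
clock: 44.12
tool_pos: [0.5523, 0.2086, 0.0447]
orientation: [180.0, -0.0, -80.1]
force: [-3.2, 0.1, 3.5]
opening: 0.0265
gripper_force: 30.0
```

```bash
python3 go.py .552 .2088 .0445
```

```text
clock 44.12 pos [0.5523 0.2086 0.0447] rpy [179.96  -0.   -80.15] open 0.0265 F [-3.2  0.1  3.5] units x,y,z [-0.01   0.012  0.01 ]
```

Within 0.3 mm. Release, lift off, and measure purple.

Emit:
play_rows(motion=[{"x":0,"y":0,"z":0,"rx":0,"ry":0,"rz":0},{"x":0,"y":0,"z":0,"rx":0,"ry":0,"rz":0},{"x":0,"y":0,"z":-0.3,"rx":0,"ry":0,"rz":0},{"x":0,"y":0,"z":-0.7,"rx":0,"ry":0,"rz":0},{"x":0,"y":0,"z":-1,"rx":0,"ry":0,"rz":0},{"x":0,"y":0,"z":-1,"rx":0,"ry":0,"rz":0},{"x":0,"y":0,"z":-0.5,"rx":0,"ry":0,"rz":0},{"x":0,"y":0,"z":0,"rx":0,"ry":0,"rz":0}], fingers=0.1)

```text
clock: 45.12
tool_pos: [0.5532, 0.2089, 0.1332]
orientation: [-179.9, 0.1, -80.2]
force: [-0.1, 0.6, -0.2]
opening: 0.048
gripper_force: 0.0
```

```bash
python3 look.py w13; python3 -c "
from h import *;import pickle
w=pickle.load(open('w13.pkl','rb'));i=cv2.imread('pics/w13.png')
print([plane(w,p,.045) for a,p,_ in blobs(i,'purple',300)])
for n in('top','scene'):
  print(n,[(int(a),p) for a,p,_ in blobs(cams.snapshot(n),'purple',20)])"; python3 go.py .5665 -.193 .14
```

```text
45.125 [0.5532 0.2089 0.1332] [-179.9027    0.0541  -80.1544] [ 39.6152  18.169  -18.6689   0.0017 -53.0508 -29.7706] [-0.1201  0.5895 -0.1632]
red []
purple [(1221, [321.4, 212.1], [302, 192, 39, 41])]
blue []
green [(4069, [612.7, 187.8], [575, 147, 65, 84])]
[array([0.55203768, 0.20866898, 0.045     ])]
top [(51, array([235.2, 221.2]))]
scene [(175, array([257.1, 274.8]))]
clock 45.27 pos [0.5522 0.2083 0.1313] rpy [ 1.7991e+02 -3.0000e-02 -8.0160e+01] open 0.0483 F [ 0.1 -0.9  0.2] units x,y,z [15.913  2.179 -0.347]
```

Emit:
play_rows(motion=[{"x":0.994,"y":0.136,"z":-0.02,"rx":0,"ry":0,"rz":0},{"x":0.994,"y":0.136,"z":-0.02,"rx":0,"ry":0,"rz":0},{"x":0.994,"y":0.136,"z":-0.02,"rx":0,"ry":0,"rz":0},{"x":0.994,"y":0.136,"z":-0.02,"rx":0,"ry":0,"rz":0},{"x":0.994,"y":0.136,"z":-0.02,"rx":0,"ry":0,"rz":0},{"x":0.994,"y":0.136,"z":-0.02,"rx":0,"ry":0,"rz":0},{"x":0.994,"y":0.136,"z":-0.02,"rx":0,"ry":0,"rz":0},{"x":0.994,"y":0.136,"z":-0.02,"rx":0,"ry":0,"rz":0},{"x":0.994,"y":0.136,"z":-0.02,"rx":0,"ry":0,"rz":0},{"x":0.994,"y":0.136,"z":-0.02,"rx":0,"ry":0,"rz":0},{"x":0.994,"y":0.136,"z":-0.02,"rx":0,"ry":0,"rz":0},{"x":0.994,"y":0.136,"z":-0.02,"rx":0,"ry":0,"rz":0},{"x":0.994,"y":0.136,"z":-0.02,"rx":0,"ry":0,"rz":0},{"x":0.994,"y":0.136,"z":-0.02,"rx":0,"ry":0,"rz":0},{"x":0.994,"y":0.136,"z":-0.02,"rx":0,"ry":0,"rz":0},{"x":0.994,"y":0.136,"z":-0.02,"rx":0,"ry":0,"rz":0},{"x":0,"y":0,"z":0,"rx":0,"ry":0,"rz":0},{"x":0,"y":0,"z":0,"rx":0,"ry":0,"rz":0}])

```text
clock: 47.52
tool_pos: [0.5665, -0.1927, 0.1397]
orientation: [179.9, 0.0, -80.2]
force: [-0.4, 0.7, -0.1]
opening: 0.0484
gripper_force: 0.0
```

```bash
python3 look.py w14; python3 -c "
from h import *;import pickle
w=pickle.load(open('w14.pkl','rb'));i=cv2.imread('pics/w14.png')
print([plane(w,p,.043) for a,p,_ in blobs(i,'blue',300)])"; python3 go.py .5663 -.1935 .0435
```

```text
47.525 [ 0.5665 -0.1927  0.1397] [179.9369   0.0218 -80.199 ] [ -0.0945  18.4742 -17.2036  -0.0131 -54.388    9.9031] [-0.4462  0.7394 -0.0782]
red [(1446, [33.7, 141.6], [7, 124, 54, 38]), (1143, [129.0, 200.1], [106, 182, 46, 39])]
purple []
blue [(1099, [320.1, 207.6], [302, 188, 37, 40])]
green [(4620, [617.2, 180.8], [580, 120, 60, 117]), (14926, [359.3, 195.0], [262, 122, 200, 140])]
[array([ 0.56611002, -0.19350286,  0.043     ])]
clock 47.58 pos [ 0.5667 -0.1923  0.1399] rpy [ 1.7995e+02  2.0000e-02 -8.0160e+01] open 0.0482 F [-0.1  0.4 -0.4] units x,y,z [0.046 0.024 3.856]
```

Emit:
play_rows(motion=[{"x":0.045,"y":0.02,"z":1,"rx":0,"ry":0,"rz":0},{"x":0,"y":0,"z":1,"rx":0,"ry":0,"rz":0},{"x":0,"y":0,"z":0.9,"rx":0,"ry":0,"rz":0},{"x":0,"y":0,"z":0.6,"rx":0,"ry":0,"rz":0},{"x":0,"y":0,"z":0.37,"rx":0,"ry":0,"rz":0},{"x":0,"y":0,"z":0,"rx":0,"ry":0,"rz":0},{"x":0,"y":0,"z":0,"rx":0,"ry":0,"rz":0}])

```text
clock: 48.45
tool_pos: [0.5674, -0.1936, 0.0443]
orientation: [-179.9, -0.0, -80.1]
force: [-0.6, -0.5, 0.9]
opening: 0.0486
gripper_force: 0.0
```

Emit:
play_rows(motion=[{"x":0,"y":0,"z":0,"rx":0,"ry":0,"rz":0},{"x":0,"y":0,"z":0,"rx":0,"ry":0,"rz":0},{"x":0,"y":0,"z":0,"rx":0,"ry":0,"rz":0},{"x":0,"y":0,"z":0,"rx":0,"ry":0,"rz":0},{"x":0,"y":0,"z":0,"rx":0,"ry":0,"rz":0}], fingers=-1)

```text
clock: 49.08
tool_pos: [0.5669, -0.1937, 0.0438]
orientation: [-180.0, -0.0, -80.1]
force: [-2.7, -0.3, 4.1]
opening: 0.0261
gripper_force: 30.0
```

Emit:
play_rows(motion=[{"x":0,"y":0,"z":-0.3,"rx":0,"ry":0,"rz":0},{"x":0,"y":0,"z":-0.8,"rx":0,"ry":0,"rz":0},{"x":0,"y":0,"z":-1,"rx":0,"ry":0,"rz":0},{"x":0,"y":0,"z":-1,"rx":0,"ry":0,"rz":0},{"x":0,"y":0,"z":-0.9,"rx":0,"ry":0,"rz":0},{"x":0,"y":0,"z":0,"rx":0,"ry":0,"rz":0}])

```text
clock: 49.82
tool_pos: [0.568, -0.1937, 0.1456]
orientation: [-179.8, -0.0, -80.1]
force: [1.1, -0.2, -1.7]
opening: 0.0258
gripper_force: 30.0
```

```bash
python3 go.py .4465 .2260 .14
```

```text
clock 49.83 pos [ 0.568  -0.1937  0.1456] rpy [-1.7979e+02 -5.0000e-02 -8.0140e+01] open 0.0258 F [ 1.1 -0.2 -1.7] units x,y,z [-17.37    1.912   0.224]
```

Emit:
play_rows(motion=[{"x":-0.965,"y":0.104,"z":0,"rx":0,"ry":0,"rz":0},{"x":-0.965,"y":0.104,"z":0,"rx":0,"ry":0,"rz":0},{"x":-0.965,"y":0.104,"z":0,"rx":0,"ry":0,"rz":0},{"x":-0.965,"y":0.104,"z":0,"rx":0,"ry":0,"rz":0},{"x":-0.965,"y":0.104,"z":0,"rx":0,"ry":0,"rz":0},{"x":-0.965,"y":0.104,"z":0,"rx":0,"ry":0,"rz":0},{"x":-0.965,"y":0.104,"z":0,"rx":0,"ry":0,"rz":0},{"x":-0.965,"y":0.104,"z":0,"rx":0,"ry":0,"rz":0},{"x":-0.965,"y":0.104,"z":0,"rx":0,"ry":0,"rz":0},{"x":-0.965,"y":0.104,"z":0,"rx":0,"ry":0,"rz":0},{"x":-0.965,"y":0.104,"z":0,"rx":0,"ry":0,"rz":0},{"x":-0.965,"y":0.104,"z":0,"rx":0,"ry":0,"rz":0},{"x":-0.965,"y":0.104,"z":0,"rx":0,"ry":0,"rz":0},{"x":-0.965,"y":0.104,"z":0,"rx":0,"ry":0,"rz":0},{"x":-0.965,"y":0.104,"z":0,"rx":0,"ry":0,"rz":0},{"x":-0.965,"y":0.104,"z":0,"rx":0,"ry":0,"rz":0},{"x":-0.965,"y":0.104,"z":0,"rx":0,"ry":0,"rz":0},{"x":-0.965,"y":0.104,"z":0,"rx":0,"ry":0,"rz":0},{"x":0,"y":0,"z":0,"rx":0,"ry":0,"rz":0},{"x":0,"y":0,"z":0,"rx":0,"ry":0,"rz":0}])

```text
clock: 52.32
tool_pos: [0.4461, 0.2257, 0.1429]
orientation: [179.9, -0.0, -80.1]
force: [0.6, 0.4, -1.5]
opening: 0.0262
gripper_force: 30.0
```

```bash
python3 go.py .4465 .2257 .046
```

```text
clock 52.33 pos [0.4461 0.2257 0.1429] rpy [ 1.7993e+02 -4.0000e-02 -8.0140e+01] open 0.0262 F [ 0.6  0.4 -1.5] units x,y,z [ 3.000e-03 -1.700e-02  3.877e+00]
```

Emit:
play_rows(motion=[{"x":0,"y":-0.01,"z":1,"rx":0,"ry":0,"rz":0},{"x":0,"y":0,"z":1,"rx":0,"ry":0,"rz":0},{"x":0,"y":0,"z":0.9,"rx":0,"ry":0,"rz":0},{"x":0,"y":0,"z":0.6,"rx":0,"ry":0,"rz":0},{"x":0,"y":0,"z":0.36,"rx":0,"ry":0,"rz":0},{"x":0,"y":0,"z":0,"rx":0,"ry":0,"rz":0},{"x":0,"y":0,"z":0.07,"rx":0,"ry":0,"rz":0},{"x":0,"y":0,"z":0,"rx":0,"ry":0,"rz":0}])

```text
clock: 53.32
tool_pos: [0.447, 0.2264, 0.0458]
orientation: [-180.0, 0.0, -80.1]
force: [-0.9, -0.9, -1.8]
opening: 0.026
gripper_force: 30.0
```

```bash
python3 go.py .4778 .2201 .045
```

```text
clock 53.33 pos [0.447  0.2264 0.0458] rpy [-1.7996e+02  3.0000e-02 -8.0150e+01] open 0.026 F [-0.9 -0.9 -1.8] units x,y,z [ 0.461 -1.172  0.033]
```

Emit:
play_rows(motion=[{"x":0.115,"y":-0.293,"z":0.02,"rx":0,"ry":0,"rz":0},{"x":0.115,"y":-0.293,"z":0,"rx":0,"ry":0,"rz":0},{"x":0.115,"y":-0.293,"z":0,"rx":0,"ry":0,"rz":0},{"x":0.115,"y":-0.293,"z":0,"rx":0,"ry":0,"rz":0},{"x":0,"y":0,"z":0,"rx":0,"ry":0,"rz":0},{"x":0,"y":0,"z":0,"rx":0,"ry":0,"rz":-0.9},{"x":0,"y":0,"z":0,"rx":0,"ry":0,"rz":-0.9},{"x":0,"y":0,"z":0,"rx":0,"ry":0,"rz":-0.9},{"x":0,"y":0,"z":0,"rx":0,"ry":0,"rz":-0.9},{"x":0,"y":0,"z":0,"rx":0,"ry":0,"rz":0}])

```text
clock: 54.58
tool_pos: [0.4775, 0.2199, 0.0449]
orientation: [-180.0, 0.0, -65.8]
force: [0.8, 0.2, 0.1]
opening: 0.0261
gripper_force: 30.0
```

```bash
python3 go.py .503 .2157 .045
```

```text
clock 54.58 pos [0.4775 0.2199 0.0449] rpy [-180.      0.    -65.77] open 0.0261 F [0.8 0.2 0.1] units x,y,z [ 0.572 -0.86  -0.004]
```

Emit:
play_rows(motion=[{"x":0.19,"y":-0.287,"z":0,"rx":0,"ry":0,"rz":0},{"x":0.19,"y":-0.287,"z":0,"rx":0,"ry":0,"rz":0},{"x":0.19,"y":-0.286,"z":0,"rx":0,"ry":0,"rz":0},{"x":0,"y":0,"z":0,"rx":0,"ry":0,"rz":0},{"x":0,"y":0,"z":0,"rx":0,"ry":0,"rz":0}])

```text
clock: 55.2
tool_pos: [0.5034, 0.2158, 0.0449]
orientation: [-180.0, 0.0, -65.8]
force: [1.6, 0.7, -0.4]
opening: 0.0261
gripper_force: 30.0
```

```bash
python3 go.py .503 .2156 .0447
```

```text
clock 55.2 pos [0.5034 0.2158 0.0449] rpy [-179.96    0.    -65.77] open 0.0261 F [ 1.6  0.7 -0.4] units x,y,z [0.001 0.02  0.007]
```

Emit:
play_rows(motion=[{"x":0,"y":0.01,"z":0,"rx":0,"ry":0,"rz":0},{"x":0,"y":0,"z":0,"rx":0,"ry":0,"rz":0},{"x":0,"y":0,"z":-0.3,"rx":0,"ry":0,"rz":0},{"x":0,"y":0,"z":-0.7,"rx":0,"ry":0,"rz":0},{"x":0,"y":0,"z":-1,"rx":0,"ry":0,"rz":0},{"x":0,"y":0,"z":-1,"rx":0,"ry":0,"rz":0},{"x":0,"y":0,"z":-1,"rx":0,"ry":0,"rz":0},{"x":0,"y":0,"z":-1,"rx":0,"ry":0,"rz":0},{"x":0,"y":0,"z":0,"rx":0,"ry":0,"rz":0},{"x":0,"y":0,"z":0,"rx":0,"ry":0,"rz":0}], fingers=0.1)

```text
clock: 56.45
tool_pos: [0.5024, 0.2156, 0.1699]
orientation: [180.0, 0.0, -65.8]
force: [0.5, -1.0, -0.8]
opening: 0.0481
gripper_force: 0.0
```

```bash
python3 look.py w15; python3 -c "
from h import *;import pickle
w=pickle.load(open('w15.pkl','rb'));i=cv2.imread('pics/w15.png')
for c in('purple','blue'):print(c,[plane(w,p,.045) for a,p,_ in blobs(i,c,300)])
for n in('scene','top'):
  S=cams.snapshot(n);cv2.imwrite('pics/'+n+'9.png',S)
  print(n,[(c,[(int(a),p) for a,p,_ in blobs(S,c,40) if p[0]<600]) for c in('red','purple','blue')])"; python3 go.py .5 .2 .2
```

```text
56.45 [0.5024 0.2156 0.1699] [179.9992   0.018  -65.7554] [ 43.7453  12.1571 -21.6204  -0.0208 -56.2173 -19.4892] [ 0.4812 -0.9603 -0.8211]
red []
purple [(977, [266.5, 166.1], [249, 149, 35, 36])]
blue [(906, [318.7, 198.2], [302, 181, 34, 36])]
green [(2227, [619.1, 36.7], [583, 0, 57, 67]), (4796, [554.4, 229.4], [491, 195, 149, 80]), (236, [568.2, 318.4], [562, 306, 14, 29])]
purple [array([0.5518999 , 0.20866444, 0.045     ])]
blue [array([0.50299162, 0.21593335, 0.045     ])]
scene [('red', []), ('purple', []), ('blue', [])]
top [('red', [(82, array([423.1, 146.1])), (82, array([407.7, 172.3])), (78, array([377.5, 185. ])), (87, array([313.9, 191.1]))]), ('purple', [(127, array([232.4, 222.6]))]), ('blue', [(65, array([228.5, 243.3]))])]
clock 56.6 pos [0.5024 0.2154 0.1691] rpy [ 1.7992e+02 -2.0000e-02 -6.5750e+01] open 0.0482 F [ 0.1  0.2 -1. ] units x,y,z [ 0.522  0.34  -1.235]
```

All three arbors are within about half a millimetre of where they should be, and the gripper is clear. Handing in.

```bash
python3 -c "
from plant import workorder
print(workorder.close_job())"
```

```text
the job is handed in; nothing more can be done
None
```

The job is handed in at about 57 s on the clock: the red arbor is seated in the nest's collar, purple and blue are back within about 0.5 mm of their middle and front places, the back place is empty, and the dish and glue were left alone; no verdict was returned.

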